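Fill the numbered spice caddy and drop its lid

TASK

Take the dropper bottle out of the spice caddy and stand it on the cork coaster, then fill the caddy's pockets in number order (gripping lightly, under 70 N per finger, and setting down rather than dropping), each thing upright in its own: 1 yellow-capped jar, 2 red-capped jar, 3 salt shaker, 4 small tin, 5 honey jar (some may be missing today: leave their pockets empty). When all are in, push the lid just past upright and leave it, so that it falls shut by its own weight; leave the wide tomato tin and everything else where they are.

Things in the scene. Friction and masses are not known exactly. Their poses are not given: they have to be found in the camera images.
- caddy: fixed pale wooden caddy, 143 deep (x) x 336 long (y) x 120 high (all sizes in mm); origin: centre of underside; front (-x) faces the robot, +y its left. Five pockets in a row along the front, walls 36 high, marked by dots on the front rail: 1 dot = left end .. 5 dots = right end. Behind them an open bay 47 deep, then the 118 high back wall, 86 behind the pocket centres; of the ends only the rearmost 30 is that high
- pocket1 (a point): centre of the floor of pocket 1, 6 above the cooktop; the pocket is 56 wide (caddy y) x 70 deep (caddy x) with 30 high walls; axes as the caddy's
- pocket2 (a point): centre of the floor of pocket 2, 6 above the cooktop; the pocket is 56 wide (caddy y) x 70 deep (caddy x) with 30 high walls; axes as the caddy's
- pocket3 (a point): centre of the floor of pocket 3, 6 above the cooktop; the pocket is 56 wide (caddy y) x 70 deep (caddy x) with 30 high walls; axes as the caddy's
- pocket4 (a point): centre of the floor of pocket 4, 6 above the cooktop; the pocket is 70 wide (caddy y) x 70 deep (caddy x) with 30 high walls; axes as the caddy's
- pocket5 (a point): centre of the floor of pocket 5, 6 above the cooktop; the pocket is 70 wide (caddy y) x 70 deep (caddy x) with 30 high walls; axes as the caddy's
- yellow_jar: spice jar with a yellow cap and green-and-red label, 42 dia. x 106 high, straight-sided, cap 41 dia., upright, origin at the centre of its underside, z up. Glass or thin tin: a grip of 20 to 40 N is right, over 70 N per finger (140 N in all) counts as crushed. Absent in some runs. Stands on the cooktop at the right of the caddy.
- red_jar: spice jar with a red cap and pale label, 47 dia. x 97 high, straight-sided, cap 45 dia., upright, origin at the centre of its underside, z up. Glass or thin tin: a grip of 20 to 40 N is right, over 70 N per finger (140 N in all) counts as crushed. Absent in some runs. Stands on the cooktop at the right of the caddy.
- shaker: salt shaker, clear glass with grey-white domed top, 44 dia. up to 66 high, narrower (34) above 74, 90 high in all, upright, origin at the centre of its underside, z up. Glass or thin tin: a grip of 20 to 40 N is right, over 70 N per finger (140 N in all) counts as crushed. Absent in some runs. Stands on the cooktop at the right of the caddy.
- small_tin: small ribbed tin of peas, green and white, 58 dia. x 72 high, upright, origin at the centre of its underside, z up. Glass or thin tin: a grip of 20 to 40 N is right, over 70 N per finger (140 N in all) counts as crushed. Absent in some runs. Stands on the cooktop at the right of the caddy.
- honey: honey jar with a grey cap, 63 dia. x 95 high, straight-sided, upright, origin at the centre of its underside, z up. Glass or thin tin: a grip of 20 to 40 N is right, over 70 N per finger (140 N in all) counts as crushed. Absent in some runs. Stands on the cooktop at the right of the caddy.
- dropper: brown dropper bottle with black rubber top, 33 dia. x 102 high in all (body 33 wide up to 60, narrow top above), upright, origin at the centre of its underside. Stands in pocket 2 at the start, where it does not belong. Glass: a grip of 20 to 40 N is right, over 70 N per finger (140 N in all) counts as crushed.
- coaster: loose round cork coaster, 90 dia. x 8 thick, lying on the cooktop at the right behind the jars; origin at the centre of its underside
- lid (a joint): angle of the caddy's wooden lid: 0 shut (level, on top of the caddy), 1.57 upright, 1.92 leaning fully back against its stop, where it rests at the start. Free hinge along the caddy's y: below about 1.5 its own weight swings it shut in about a second; under 2 N at its free edge moves it.
- lid_edge (a point): middle of the lid's free edge, 139 from the hinge line; the lid is a flat panel 8 thick and 336 long. Its outer face (on top when shut, at the back when open) is 4 beyond this point. Open, it stands up to 250 above the cooktop behind the pockets: keep clear of it.
- lid_hinge (a point): middle of the lid's hinge line, on the back wall 120 above the cooktop, axes as the caddy's: the lid stands up from it and turns about its y
- wide_tin: wide low tin with tomatoes, 75 dia. x 58 high, a bystander standing among the jars; leave it where it is; origin at the centre of its underside
There are look-alikes about, which are no part of the job. Leave any blue look-alike of the yellow_jar alone.

How it is judged:
By the outcome, as a careful person would: the job done as asked, in the order asked, and still so for the second after the job is handed in, with the robot touching nothing.
Of yellow_jar, red_jar, shaker, small_tin, honey only 3 to 5 are there at a start; the rules pass over those that are not, and their reading is None.
At some moment in a run one of coaster, small_tin may be knocked a few centimetres aside while the robot is not near it.
It also fails if it takes over 210 s, if anything falls off the work surface, if the arm or the gripper's body presses on something with over 40 N, if the wrist force passes 120 N, or if a joint passes its speed limit or range.

ROBOT

A 6-joint arm with a two-finger parallel gripper is mounted at the origin on a cart in front of the work surface, level with it; the furniture and walls round the work are solid. World frame = base frame: x ahead of the robot, y to its left, z up, the work surface at z = 0. Lengths are in mm, angles in rad, forces in N, time in s.
With the tool pointing down it reaches from about 275 to 875 mm from the base axis. Payload 12.5 kg.
Tool frame: the origin (TCP) lies on the centre line of the jaws, within the pads' length; the fingertips stand 19 mm ahead of it and the grasp point (between the pads) is the TCP (robot.tips_ahead is the distance from the TCP to the fingertips, in mm); x points along the fingers, y is the direction in which the jaws open and shut, and the axes are right-handed (so a half turn about x gives the same grasp; the last joint's range is limited). The gripper opens to 85 mm and grips with 20 to 120 N. Pads are 22 mm wide; open, the fingers measure 114 mm over their backs; the gripper's body (76 mm by 85 mm) begins 54 mm behind the grasp point. The pads swing forward as they close: fully open they stand 13 mm farther back than shut.
Start: joints at [1.021, 0.351, 1.652, -0, 1.139, -0.085], TCP at [246.502, 491.652, 250.29] pointing down, gripper open.
Joint ranges: [-2.75, 2.75], [-0.79, 2.1], [0.01, 2.65], [-1.57, 4.71], [0.07, 3.14], [-2.87, 2.87]. Speed limits (rad/s): [2.22, 2.22, 2.79, 3.14, 3.14, 3.14].

INTERFACE

Orientations are given as a unit quaternion [w, x, y, z].
In Python, from workcell import robot, snapshot, calibration gives the robot as it stands.
- The arm moves only by the tool jog_arm, never from a script. Its argument "moves" is a list of rows, each an object with "gripper": the closure, from 0 (fully open) to 1 (shut); "travel": the shift along the tool's x, y, z in m, a list of three; "rot": the turn, a rotation vector about the tool's x, y, z in degrees, a list of three. A call has 1 to 12 rows; each row shifts and turns the commanded pose from where the row before left it, along the tool's axes as they then stand; what a row does not reach is not made up. A row lasts 1/12 s, in which the tool goes at most 41.7 mm and 7.16 degrees, less where a joint would pass 70% of its speed; a pose out of reach is approached as far as the arm can. A call is refused whole if a number of a shift passes 0.0417 or a number of a turn 7.16, either way. A call with a gripper value outside its range is refused whole. The fingers move at their own pace and stop on an object; the grip force is fixed at half the most. Time passes only in rows, so rows that do not move let the fingers close. It gives the time, the measured TCP pose, the force and the opening at its end, in the units of the state.
- robot.get_obs(): the state, without advancing time (a new reading comes with each control period).
- snapshot(name): name is "scene" or "side" or "wrist"; returns the picture (384x512x3 uint8, blue, green, red); there is no depth.
- calibration(name): a dict with "fx", "fy", "cx", "cy" (pixels), "T" (4x4, takes a point from camera to world coordinates); the wrist camera has in their place "tool_from_camera" (4x4, takes a point from camera to tool coordinates, whose origin is the TCP and whose axes are the tool frame's). Camera axes: x right, y down, z forward; pixel columns grow to the right and rows downward; lengths in mm; the calibration is good to about 2 mm. A picture is of the moment at which its call begins: read the wrist's pose just before it. calibration takes no time and is no camera call.
- robot.hand_in(): hands the job in, once; it reports no verdict.
The state is a dict: "clock": time; "joints": joint angles; "joint_vel": joint speeds; "joint_efforts": joint torques, N m; "tool_pos": TCP position; "tool_rot": TCP orientation; "wrist_force": force on the tool from outside, world axes, zero at the start; "wrist_torque": the same for the moment, N m; "width": finger opening in mm.
Only numpy, scipy, OpenCV 4.12 (cv2) and the standard library are available. Lean on these libraries where they do the work, as an engineer would, in place of code of your own. Each camera call takes 0.05 s, during which the arm holds its last target.

## Working session

There is one attempt and no reset: what is moved stays moved. The work goes in short steps, Python scripts to look and compute and a tool call to move; the robot and the scene stay as the last step left them, time stands still between calls to the robot, and variables do not carry over. Pictures are saved under pics/ and viewed, and the job is handed in when it is done.

Besides the shell and the picture viewer there is one more tool, called by a JSON object that holds its "method" and its "body". jog_arm: Moves the arm, as the interface text tells. Its arguments: {"type":"object","properties":{"moves":{"type":"array","items":{"type":"object","properties":{"gripper":{"type":"number"},"travel":{"type":"array","items":{"type":"number"}},"rot":{"type":"array","items":{"type":"number"}}}}}},"required":["moves"]}

```bash
ls; mkdir -p pics; python3 - <<'E'
from workcell import robot, snapshot, calibration
import cv2,numpy as np
o=robot.get_obs();print({k:np.round(v,3).tolist() for k,v in o.items()})
for n in ["scene","side","wrist"]:
    cv2.imwrite(f"pics/{n}0.png",snapshot(n))
    c=calibration(n);print(n,{k:np.round(v,3).tolist() for k,v in c.items()})
E
```

```text
pics
{'clock': 0.0, 'joints': [1.021, 0.351, 1.652, -0.0, 1.139, -0.085], 'joint_vel': [-0.0, -0.0, -0.002, 0.0, 0.001, 0.0], 'joint_efforts': [-0.001, -50.61, -29.141, -0.0, 0.005, -0.0], 'tool_pos': [246.338, 491.401, 249.768], 'tool_rot': [0.688, 0.162, 0.688, -0.163], 'wrist_force': [-0.161, -0.381, 0.542], 'wrist_torque': [0.059, -0.002, 0.001], 'width': 85.388}
scene {'fx': 376.011, 'fy': 376.011, 'cx': 252.638, 'cy': 198.626, 'T': [[0.213, -0.739, 0.639, -21.084], [-0.977, -0.163, 0.136, -157.886], [0.003, -0.653, -0.757, 804.95], [0.0, 0.0, 0.0, 1.0]]}
side {'fx': 432.14, 'fy': 432.14, 'cx': 257.545, 'cy': 188.929, 'T': [[-0.999, 0.039, -0.017, 589.532], [0.042, 0.856, -0.515, 482.212], [-0.005, -0.515, -0.857, 1003.699], [0.0, 0.0, 0.0, 1.0]]}
wrist {'fx': 331.173, 'fy': 331.173, 'cx': 253.846, 'cy': 189.843, 'tool_from_camera': [[-0.001, -0.284, 0.959, -122.356], [1.0, 0.0, 0.002, -0.82], [-0.001, 0.959, 0.284, -72.184], [0.0, 0.0, 0.0, 1.0]]}
```

View pics/scene0.png

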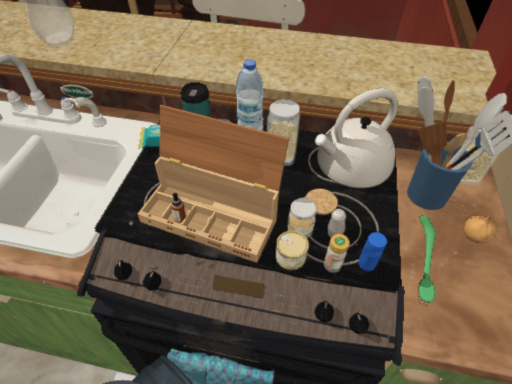

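View pics/side0.png

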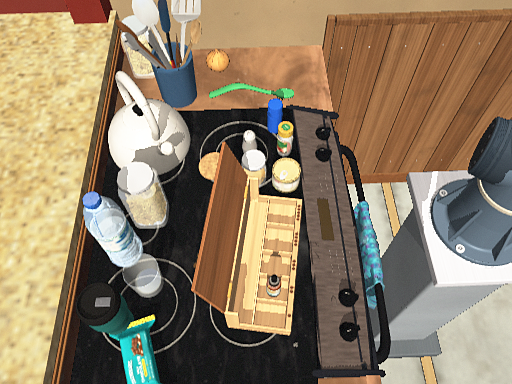

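View pics/wrist0.png

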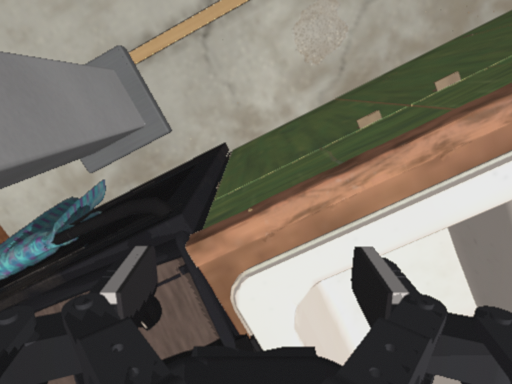

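```bash
python3 - <<'E'
import cv2
a=cv2.imread("pics/scene0.png");b=cv2.imread("pics/side0.png")
cv2.imwrite("pics/c1.png",cv2.resize(a[180:280,260:400],None,fx=5.6,fy=5.6,interpolation=cv2.INTER_CUBIC))
cv2.imwrite("pics/c2.png",cv2.resize(a[95:265,130:300],None,fx=3.5,fy=3.5,interpolation=cv2.INTER_CUBIC))
cv2.imwrite("pics/c3.png",cv2.resize(b[80:340,180:320],None,fx=2.3,fy=2.3,interpolation=cv2.INTER_CUBIC))
cv2.imwrite("pics/c4.png",cv2.resize(b[90:200,190:310],None,fx=5,fy=5,interpolation=cv2.INTER_CUBIC))
E
```

```text
(no output)
```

View pics/c1.png

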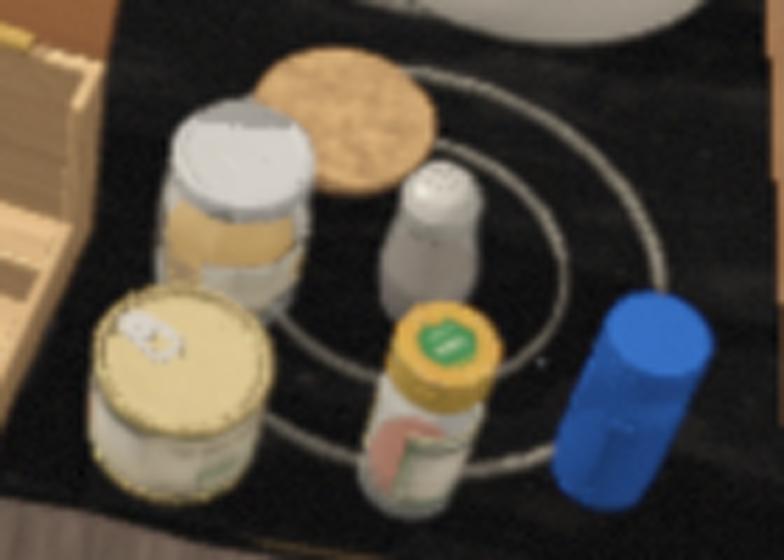

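View pics/c2.png

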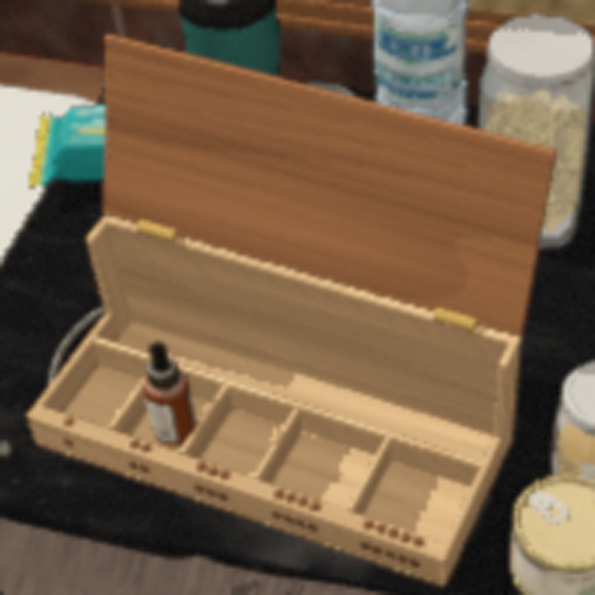

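View pics/c3.png

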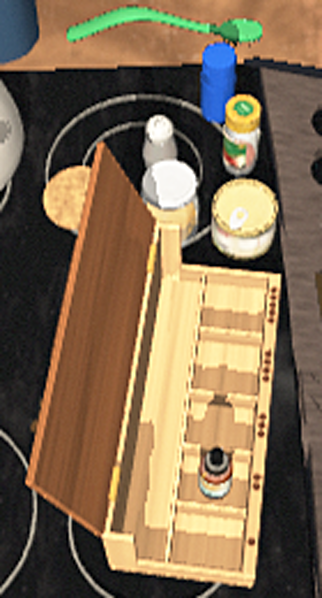

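View pics/c4.png

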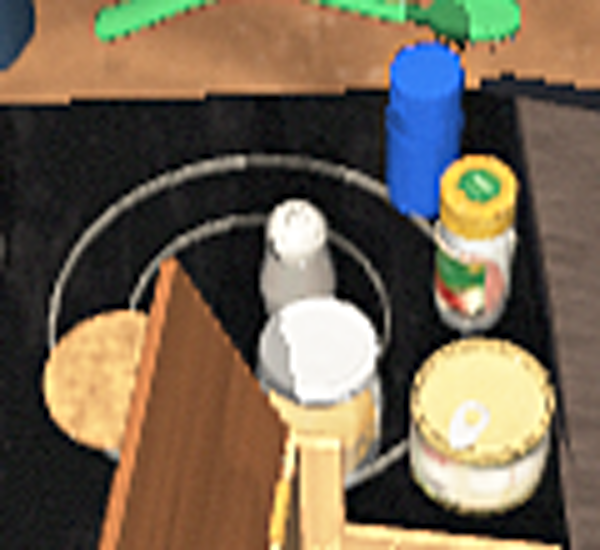

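```bash
cat > h.py <<'E'
import numpy as np,cv2
from workcell import robot,snapshot,calibration
def ray(n,u,v,T=None):
    c=calibration(n); T=c["T"] if T is None else T; T=np.array(T)
    d=T[:3,:3]@np.array([(u-c["cx"])/c["fx"],(v-c["cy"])/c["fy"],1]); return T[:3,3],d
def onz(n,u,v,z,T=None):
    o,d=ray(n,u,v,T); return o+d*(z-o[2])/d[2]
def proj(n,P):
    c=calibration(n);T=np.array(c["T"]);p=T[:3,:3].T@(np.array(P)-T[:3,3]);return np.array([c["fx"]*p[0]/p[2]+c["cx"],c["fy"]*p[1]/p[2]+c["cy"]])
E
python3 - <<'E'
from h import *
S=lambda u,v:(260+u/5.6,180+v/5.6)
D=lambda u,v:(190+u/5,90+v/5)
for n,s,d,z in [("honey",(242,158),(320,338),95),("yellow",(447,345),(479,187),106),("shaker",(441,180),(298,222),86),("tin",(183,362),(483,397),58),("blue",(658,335),(427,72),106),("coaster",(345,120),(115,375),8)]:
    print(n,np.round(onz("scene",*S(*s),z)),np.round(onz("side",*D(*d),z)))
a=cv2.imread("pics/scene0.png");b=cv2.imread("pics/side0.png")
cv2.imwrite("pics/d1.png",cv2.resize(a[155:225,130:210],None,fx=8,fy=8,interpolation=cv2.INTER_CUBIC))
cv2.imwrite("pics/d2.png",cv2.resize(a[180:265,205:290],None,fx=7,fy=7,interpolation=cv2.INTER_CUBIC))
cv2.imwrite("pics/d3.png",cv2.resize(b[170:250,240:320],None,fx=7,fy=7,interpolation=cv2.INTER_CUBIC))
cv2.imwrite("pics/d4.png",cv2.resize(b[260:345,220:305],None,fx=7,fy=7,interpolation=cv2.INTER_CUBIC))
E
```

```text
honey [ 574. -157.   95.] [ 576. -158.   95.]
yellow [ 487. -249.  106.] [ 489. -244.  106.]
shaker [ 588. -244.   86.] [ 585. -241.   86.]
tin [ 489. -147.   58.] [ 492. -142.   58.]
blue [ 510. -332.  106.] [ 511. -326.  106.]
coaster [ 683. -204.    8.] [ 690. -199.    8.]
```

View pics/d1.png

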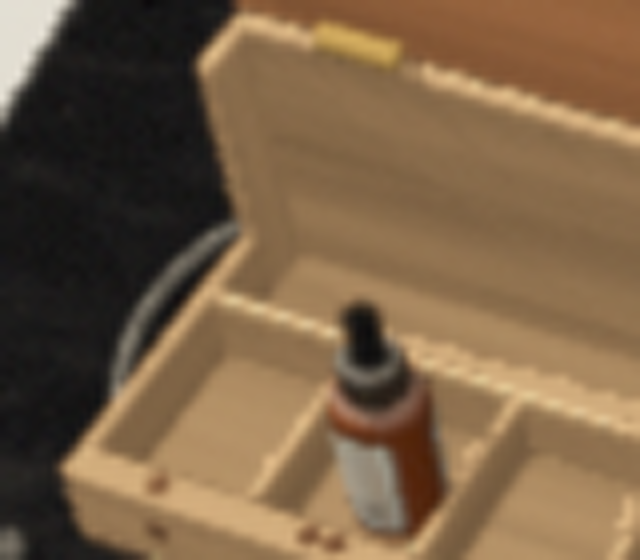

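View pics/d2.png

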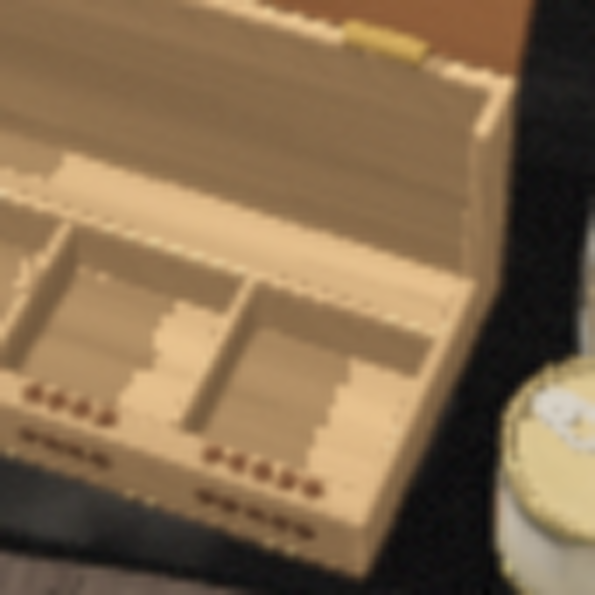

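View pics/d3.png

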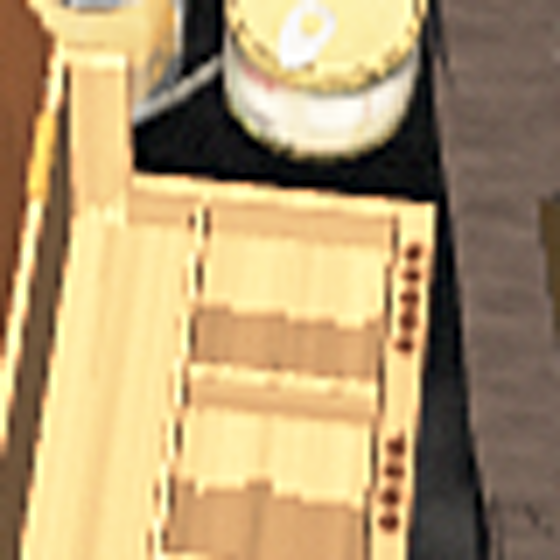

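View pics/d4.png

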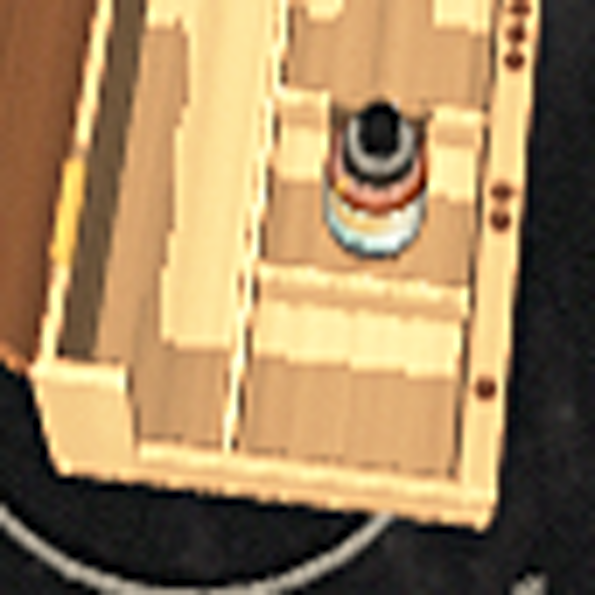

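```bash
python3 - <<'E'
from h import *
from scipy.optimize import least_squares
d1=lambda u,v:("scene",130+u/8,155+v/8);d2=lambda u,v:("scene",205+u/7,180+v/7)
d3=lambda u,v:("side",240+u/7,170+v/7);d4=lambda u,v:("side",220+u/7,260+v/7)
pts=[((-71.5,168,36),d1(62,468)),((-71.5,-168,36),d2(357,525)),((-71.5,-168,0),d2(362,578)),((71.5,-168,118),d2(512,80)),
((41.5,168,118),d1(200,65)),((71.5,168,118),d1(238,15)),((-59.5,162,36),d1(100,462)),((10.5,162,36),d1(220,298)),
((-71.5,-168,36),d3(435,205)),((-71.5,168,36),d4(497,495)),((-71.5,168,0),d4(487,528)),((41.5,-168,118),d3(130,60)),((41.5,168,118),d4(128,388)),((-59.5,-162,36),d3(395,245)),((10.5,-162,36),d3(205,208))]
def f(p,w=None):
    c,s=np.cos(p[2]),np.sin(p[2]);r=[]
    for L,(n,u,v) in pts:
        P=[p[0]+c*L[0]-s*L[1],p[1]+s*L[0]+c*L[1],L[2]]
        r.append(proj(n,P)-[u,v])
    return np.array(r).ravel()
q=least_squares(f,[540,70,0],loss="soft_l1");p=q.x;print(p,np.degrees(p[2]));print(np.round(f(p).reshape(-1,2),1).tolist())
c,s=np.cos(p[2]),np.sin(p[2])
for i,y in enumerate([134,74,14,-53,-127]):print(i+1,p[0]+c*-24.5-s*y,p[1]-24.5*s+c*y)
# dropper top
print("dropper",onz("scene",*d1(360,312)[1:],102),onz("side",*d4(380,115)[1:],102))
E
```

```text
[ 5.55288525e+02  8.79379424e+01 -1.68330094e-01] -9.644603971935755
[[-1.1, -0.1], [0.4, -0.3], [-0.5, -0.0], [-0.1, -0.8], [-1.5, -0.4], [-0.2, -1.4], [-1.4, -2.0], [-2.2, 0.1], [-0.1, -0.9], [-0.2, 0.4], [0.3, -0.6], [-0.1, -1.9], [-0.4, -0.8], [0.8, -5.1], [0.9, -2.7]]
1 553.5846716531966 224.14861340302622
2 543.5324948302447 164.99665873439238
3 533.4803180072928 105.8447040657586
4 522.2553872216631 39.79168801911753
5 509.85770247335574 -33.16238940553083
dropper [545.37027718 161.09852599 102.        ] [544.50394665 163.41973605 102.        ]
```

```bash
cat >> h.py <<'E'
from scipy.spatial.transform import Rotation as Ro
def RT():
    o=robot.get_obs();w,x,y,z=o["tool_rot"];return o,Ro.from_quat([x,y,z,w]).as_matrix(),np.array(o["tool_pos"])
def go(target):
    "tool-frame travel (m) to world target mm"
    o,R,p=RT();d=R.T@(np.array(target,float)-p);print("pos",p.round(1),"travel m",(d/1000).round(4));print("tool y",R[:,1].round(3),"tool x",R[:,0].round(3),"w",round(float(o["width"]),1),"F",np.round(o["wrist_force"],1),"t",o["clock"]);return d
def wT():
    o,R,p=RT();M=np.eye(4);M[:3,:3]=R;M[:3,3]=p;return M@np.array(calibration("wrist")["tool_from_camera"])
def wshot(name):
    T=wT();np.save("pics/"+name+".npy",T);cv2.imwrite("pics/"+name+".png",snapshot("wrist"));return T
def wproj(T,P):
    c=calibration("wrist");p=T[:3,:3].T@(np.array(P)-T[:3,3]);return np.array([c["fx"]*p[0]/p[2]+c["cx"],c["fy"]*p[1]/p[2]+c["cy"]])
E
python3 - <<'E'
from h import *
o,R,p=RT();print(R.round(3))
go([544,163,250]);
d,yy=np.array([540-246,163-491,0]),0
# heights of the things behind
for n,s,d in [("bottle cap",(250,65),(92,199)),("jar lid",(285,106),(135,180))]:
    for z in range(100,320,30):print(n,z,onz("scene",*s,z).round(),onz("side",*d,z).round())
E
```

```text
[[-0.     0.448  0.894]
 [-0.001  0.894 -0.448]
 [-1.    -0.001 -0.   ]]
pos [246.4 491.5 249.9] travel m [-0.     -0.1602  0.4133]
tool y [ 0.448  0.894 -0.001] tool x [-0.    -0.001 -1.   ] w 85.5 F [ 0.  -0.7  0.1] t 0.15
bottle cap 100 [1188.  112.  100.] [971. -51. 100.]
bottle cap 130 [1136.  101.  130.] [959. -33. 130.]
bottle cap 160 [1085.   89.  160.] [946. -15. 160.]
bottle cap 190 [1033.   78.  190.] [933.   2. 190.]
bottle cap 220 [982.  66. 220.] [921.  20. 220.]
bottle cap 250 [931.  55. 250.] [908.  38. 250.]
bottle cap 280 [879.  43. 280.] [895.  55. 280.]
bottle cap 310 [828.  32. 310.] [883.  73. 310.]
jar lid 100 [972. -48. 100.] [ 873. -100.  100.]
jar lid 130 [930. -53. 130.] [864. -81. 130.]
jar lid 160 [887. -58. 160.] [854. -62. 160.]
jar lid 190 [845. -62. 190.] [845. -42. 190.]
jar lid 220 [803. -67. 220.] [836. -23. 220.]
jar lid 250 [761. -72. 250.] [826.  -4. 250.]
jar lid 280 [718. -76. 280.] [817.  16. 280.]
jar lid 310 [676. -81. 310.] [807.  35. 310.]
```

{"method": "jog_arm", "body": {"moves": [{"rot": [-5.7, 0, 0]}, {"rot": [-5.7, 0, 0]}, {"rot": [-5.6, 0, 0]}, {"travel": [0, -0.025, 0.032]}, {"travel": [0, -0.025, 0.032]}, {"travel": [0, -0.025, 0.032]}, {"travel": [0, -0.025, 0.032]}, {"travel": [0, -0.025, 0.032]}, {"travel": [0, -0.025, 0.032]}, {"travel": [0, -0.025, 0.032]}, {"travel": [0, -0.025, 0.032]}, {"travel": [0, -0.025, 0.032]}]}}

```text
$.moves[0]: bad value
```

```bash
python3 - <<'E'
from h import *
T=wshot("w1");go([544,163,200])
E
```

```text
pos [246.4 491.5 250. ] travel m [ 0.05   -0.1603  0.4133]
tool y [ 0.448  0.894 -0.001] tool x [-0.    -0.001 -1.   ] w 85.4 F [-0.   0.8  0.8] t 0.2
```

View pics/w1.png

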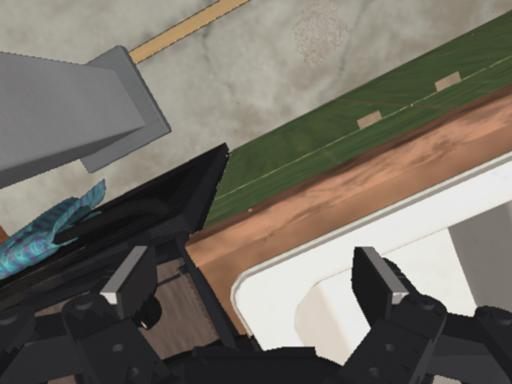

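{"method": "jog_arm", "body": {"moves": [{"gripper": 0, "travel": [0, 0, 0], "rot": [-5.7, 0, 0]}, {"gripper": 0, "travel": [0, 0, 0], "rot": [-5.7, 0, 0]}, {"gripper": 0, "travel": [0, 0, 0], "rot": [-5.6, 0, 0]}, {"gripper": 0, "rot": [0, 0, 0], "travel": [0, -0.025, 0.032]}, {"gripper": 0, "rot": [0, 0, 0], "travel": [0, -0.025, 0.032]}, {"gripper": 0, "rot": [0, 0, 0], "travel": [0, -0.025, 0.032]}, {"gripper": 0, "rot": [0, 0, 0], "travel": [0, -0.025, 0.032]}, {"gripper": 0, "rot": [0, 0, 0], "travel": [0, -0.025, 0.032]}, {"gripper": 0, "rot": [0, 0, 0], "travel": [0, -0.025, 0.032]}, {"gripper": 0, "rot": [0, 0, 0], "travel": [0, -0.025, 0.032]}, {"gripper": 0, "rot": [0, 0, 0], "travel": [0, -0.025, 0.032]}, {"gripper": 0, "rot": [0, 0, 0], "travel": [0, -0.025, 0.032]}]}}

```text
clock: 1.2
tool_pos: [493.8, 219.8, 250.3]
tool_rot: [0.705, 0.059, 0.705, -0.059]
wrist_force: [0.6, 1.1, 0.3]
width: 85.3
```

```bash
python3 - <<'E'
from h import *
T=wshot("w1");go([544,163,200])
E
```

```text
pos [497.8 215.5 250.3] travel m [ 0.0505 -0.0438  0.0544]
tool y [ 0.17   0.985 -0.001] tool x [ 0.002 -0.002 -1.   ] w 85.0 F [ 0.9 -5.2 -0.1] t 1.25
```

View pics/w1.png

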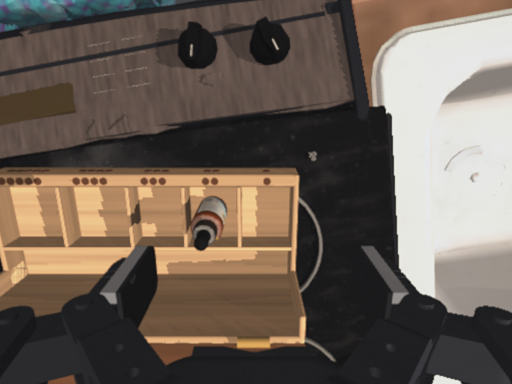

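{"method": "jog_arm", "body": {"moves": [{"gripper": 0, "travel": [0, 0, 0], "rot": [0, 0, 0]}, {"gripper": 0, "travel": [0, 0, 0], "rot": [0, 0, 0]}, {"gripper": 0, "travel": [0, 0, 0], "rot": [0, 0, 0]}]}}

```text
clock: 1.5
tool_pos: [492.1, 222.3, 250.1]
tool_rot: [0.704, 0.059, 0.705, -0.059]
wrist_force: [-0.6, 0.1, -0.2]
width: 85.5
```

```bash
python3 - <<'E'
from h import *
T=wshot("w2");go([544,163,200])
a=cv2.imread("pics/w2.png")
cv2.imwrite("pics/w2a.png",cv2.resize(a[160:260,0:160],None,fx=5,fy=5,interpolation=cv2.INTER_CUBIC))
cv2.imwrite("pics/w2b.png",cv2.resize(a[160:260,160:320],None,fx=5,fy=5,interpolation=cv2.INTER_CUBIC))
E
```

```text
pos [492.  222.5 250.2] travel m [ 0.0502 -0.0501  0.0612]
tool y [ 0.166  0.986 -0.   ] tool x [-0.  0. -1.] w 85.4 F [0.3 0.4 0.2] t 1.55
```

View pics/w2a.png

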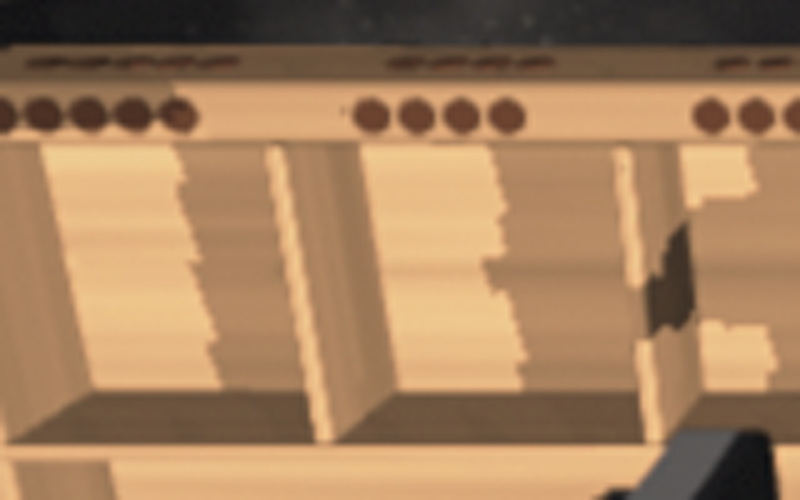

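View pics/w2b.png

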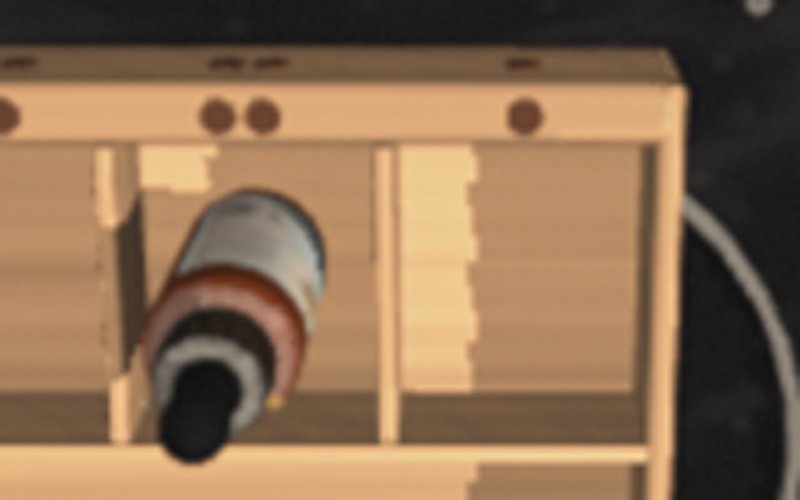

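```bash
python3 - <<'E'
from h import *
T=np.load("pics/w2.npy")
p=[555.3,87.9,-.16833]
c,s=np.cos(p[2]),np.sin(p[2])
def loc(P):
    d=P[:2]-p[:2];return np.array([c*d[0]+s*d[1],-s*d[0]+c*d[1]]).round(1)
for nm,cr,u,v,z,ex in [("p1 fl","b",650,142,36,(-59.5,162)),("p1 rl","b",650,445,36,(10.5,162)),("div12 f","b",387,143,36,(-59.5,104)),("div12 r","b",390,443,36,(10.5,104)),("outer fl","b",685,86,36,(-71.5,168)),("div45 f","a",276,143,36,(-59.5,-90)),("div45 r","a",324,442,36,(10.5,-90)),("div34 f","a",622,146,36,(-59.5,-16)),("div34r","a",653,442,36,(10.5,-16)),("floor p1 rl","b",636,392,6,(10.5,162)),("floor p5 rr","a",93,390,6,(10.5,-162)),("floor p4 rr","a",397,390,6,(10.5,-88))]:
    P=onz("wrist",(0 if cr=="a" else 160)+u/5,160+v/5,z,T);print(nm,P.round(1),loc(P),ex)
# dropper: cap shoulder/top
for u,v,z in [(212,395,102)]:print(onz("wrist",160+u/5,160+v/5,z,T))
E
```

```text
p1 fl [523.7 255.5  36. ] [-59.2 159.9] (-59.5, 162)
p1 rl [593.7 245.9  36. ] [ 11.4 162.2] (10.5, 162)
div12 f [514.7 200.5  36. ] [-58.9 104.2] (-59.5, 104)
div12 r [583.6 188.6  36. ] [ 11. 104.] (10.5, 104)
outer fl [512.8 264.4  36. ] [-71.4 166.8] (-71.5, 168)
div45 f [482.6  10.5  36. ] [-58.7 -88.5] (-59.5, -90)
div45 r [551.1  -2.1  36. ] [ 10.9 -89.5] (10.5, -90)
div34 f [495.4  82.5  36. ] [-58.1 -15.4] (-59.5, -16)
div34r [563.3  70.3  36. ] [ 10.9 -16. ] (10.5, -16)
floor p1 rl [594.7 245.6   6. ] [ 12.4 162. ] (10.5, 162)
floor p5 rr [540.2 -73.5   6. ] [  12.2 -161.6] (10.5, -162)
floor p4 rr [552.4  -1.3   6. ] [ 12.1 -88.4] (10.5, -88)
[537.06543231 167.84068658 102.        ]
```

```bash
python3 - <<'E'
from h import *
T=np.load("pics/w2.npy")
print(onz("wrist",160+192/5,160+432/5,106,T),onz("wrist",160+213/5,160+382/5,80,T),onz("wrist",160+230/5,160+335/5,66,T))
print(onz("scene",130+360/8,155+312/8,107),onz("side",220+380/7,260+118/7,107))
print(onz("wrist",160+262/5,160+250/5,6,T))
E
```

```text
[541.73770108 163.83304109 106.        ] [543.89805995 163.26023745  80.        ] [540.36808292 165.38008991  66.        ]
[541.34115584 158.82963039 107.        ] [544.81351425 166.14723026 107.        ]
[543.95197793 163.90529418   6.        ]
```

{"method": "jog_arm", "body": {"moves": [{"gripper": 0.2, "travel": [0, -0.0246, 0.0297], "rot": [0, 0, 0]}, {"gripper": 0.2, "travel": [0, -0.0246, 0.0298], "rot": [0, 0, 0]}, {"gripper": 0.2, "travel": [0.035, 0, 0], "rot": [0, 0, 0]}, {"gripper": 0.2, "travel": [0.035, 0, 0], "rot": [0, 0, 0]}, {"gripper": 0.2, "travel": [0.03, 0, 0], "rot": [0, 0, 0]}, {"gripper": 0.2, "travel": [0, 0, 0], "rot": [0, 0, 0]}, {"gripper": 0.2, "travel": [0, 0, 0], "rot": [0, 0, 0]}, {"gripper": 0.2, "travel": [0, 0, 0], "rot": [0, 0, 0]}]}}

```text
clock: 2.22
tool_pos: [543.8, 164.1, 152.2]
tool_rot: [0.705, 0.059, 0.704, -0.059]
wrist_force: [0.8, 0.0, -0.2]
width: 68.2
```

```bash
python3 - <<'E'
from h import *
T=wshot("w3");go([542.5,164,56])
for z in (6,66,108):print(wproj(T,[542.5,164,z]))
E
```

```text
pos [544.1 164.  152.6] travel m [ 0.0965 -0.0004 -0.0018]
tool y [0.166 0.986 0.001] tool x [ 0.003  0.001 -1.   ] w 68.2 F [ 0.4 -0.   0.8] t 2.2667
[253.77397809 179.82274378]
[253.96476604 203.0475561 ]
[254.17088103 228.13814518]
```

View pics/w3.png

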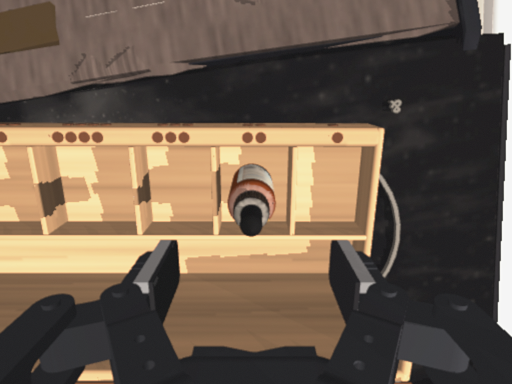

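{"method": "jog_arm", "body": {"moves": [{"gripper": 0.2, "travel": [0.035, 0, -0.001], "rot": [0, 0, 0]}, {"gripper": 0.2, "travel": [0.035, 0, -0.001], "rot": [0, 0, 0]}, {"gripper": 0.2, "travel": [0.02, 0, 0], "rot": [0, 0, 0]}, {"gripper": 0.2, "travel": [0.006, 0, 0], "rot": [0, 0, 0]}, {"gripper": 0.2, "travel": [0, 0, 0], "rot": [0, 0, 0]}, {"gripper": 0.2, "travel": [0, 0, 0], "rot": [0, 0, 0]}, {"gripper": 0.4, "travel": [0, 0, 0], "rot": [0, 0, 0]}, {"gripper": 0.55, "travel": [0, 0, 0], "rot": [0, 0, 0]}, {"gripper": 0.65, "travel": [0, 0, 0], "rot": [0, 0, 0]}, {"gripper": 0.75, "travel": [0, 0, 0], "rot": [0, 0, 0]}, {"gripper": 0.75, "travel": [0, 0, 0], "rot": [0, 0, 0]}, {"gripper": 0.75, "travel": [0, 0, 0], "rot": [0, 0, 0]}]}}

```text
clock: 3.27
tool_pos: [542.0, 163.6, 55.7]
tool_rot: [0.705, 0.059, 0.704, -0.059]
wrist_force: [-2.3, -1.5, 10.2]
width: 30.3
```

```bash
python3 - <<'E'
from h import *
go([542.5,164,56])
cv2.imwrite("pics/w4.png",snapshot("wrist"))
E
```

```text
pos [542.  163.6  55.7] travel m [-0.0003  0.0005  0.0004]
tool y [0.167 0.986 0.001] tool x [ 0.002  0.    -1.   ] w 30.3 F [-2.3 -1.5 10.2] t 3.2667
```

View pics/w4.png

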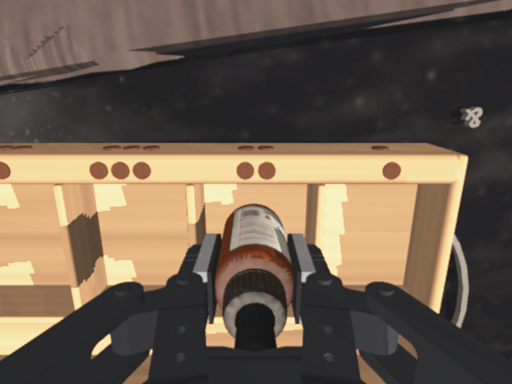

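{"method": "jog_arm", "body": {"moves": [{"gripper": 0.75, "travel": [-0.02, 0, 0], "rot": [0, 0, 0]}, {"gripper": 0.75, "travel": [-0.04, 0, 0], "rot": [0, 0, 0]}, {"gripper": 0.75, "travel": [-0.04, 0, 0], "rot": [0, 0, 0]}, {"gripper": 0.75, "travel": [-0.04, 0, 0], "rot": [0, 0, 0]}, {"gripper": 0.75, "travel": [0, -0.025, 0], "rot": [0, 0, 0]}, {"gripper": 0.75, "travel": [0, -0.036, 0], "rot": [0, 0, 0]}, {"gripper": 0.75, "travel": [0, -0.036, 0], "rot": [0, 0, 0]}, {"gripper": 0.75, "travel": [0, -0.036, 0], "rot": [0, 0, 0]}, {"gripper": 0.75, "travel": [0, -0.036, 0], "rot": [0, 0, 0]}, {"gripper": 0.75, "travel": [0, -0.036, 0], "rot": [0, 0, 0]}, {"gripper": 0.75, "travel": [0, -0.036, 0], "rot": [0, 0, 0]}, {"gripper": 0.75, "travel": [0, -0.036, 0], "rot": [0, 0, 0]}]}}

```text
clock: 4.32
tool_pos: [494.3, -111.2, 194.9]
tool_rot: [0.705, 0.059, 0.704, -0.059]
wrist_force: [1.2, -0.8, -0.4]
width: 30.8
```

{"method": "jog_arm", "body": {"moves": [{"gripper": 0.75, "travel": [0, -0.036, 0], "rot": [0, 0, 0]}, {"gripper": 0.75, "travel": [0, -0.023, 0.01], "rot": [0, 0, 0]}, {"gripper": 0.75, "travel": [0, 0, 0.03], "rot": [0, 0, 0]}, {"gripper": 0.75, "travel": [0, 0, 0.03], "rot": [0, 0, 0]}, {"gripper": 0.75, "travel": [0, 0, 0.03], "rot": [0, 0, 0]}, {"gripper": 0.75, "travel": [0, 0, 0], "rot": [0, 0, 0]}, {"gripper": 0.75, "travel": [0, 0, 0], "rot": [0, 0, 0]}, {"gripper": 0.75, "travel": [0, 0, 0], "rot": [0, 0, 0]}]}}

```text
clock: 4.98
tool_pos: [583.1, -184.3, 194.2]
tool_rot: [0.704, 0.059, 0.705, -0.059]
wrist_force: [0.1, -0.2, 0.0]
width: 30.5
```

```bash
python3 - <<'E'
from h import *
T=wshot("w5");go([686,-202,200])
cv2.imwrite("pics/s5.png",snapshot("side"))
E
```

```text
pos [ 582.9 -184.3  194.4] travel m [-0.0057 -0.0002  0.1046]
tool y [0.167 0.986 0.   ] tool x [-0.001  0.    -1.   ] w 30.7 F [-0.6  0.2 -0.9] t 5.0333
```

View pics/w5.png

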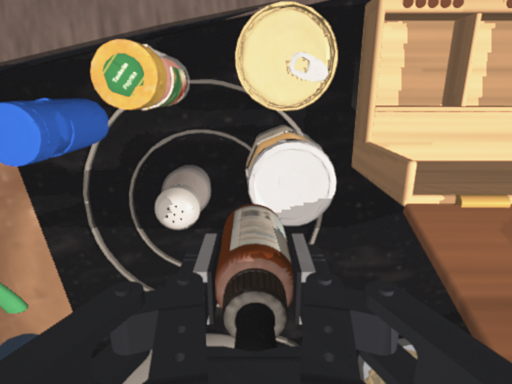

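View pics/s5.png

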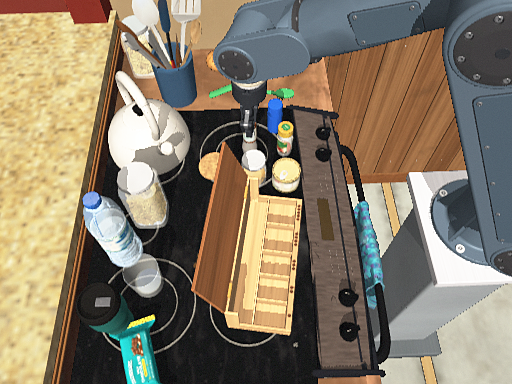

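```bash
python3 - <<'E'
from h import *
T=np.load("pics/w5.npy")
for n,u,v,z in [("yellow",124,75,106),("honey",291,181,95),("shaker",178,206,88),("tin",287,55,58),("blue",22,137,106)]:print(n,onz("wrist",u,v,z,T).round(1))
t=np.linspace(0,2*np.pi,100)
for c in [(684,-204),(687,-202),(690,-200)]:
    e=np.array([proj("scene",[c[0]+45*np.cos(a),c[1]+45*np.sin(a),8]) for a in t]);e=(e-[260,180])*5.6
    f=np.array([proj("side",[c[0]+45*np.cos(a),c[1]+45*np.sin(a),8]) for a in t]);f=(f-[190,90])*5
    print(c,e.min(0).round(),e.max(0).round(),f.min(0).round(),f.max(0).round())
E
```

```text
yellow [ 489.1 -248.1  106. ]
honey [ 574.3 -157.2   95. ]
shaker [ 581.2 -240.6   88. ]
tin [ 490.3 -144.6   58. ]
blue [ 514.2 -321.9  106. ]
(684, -204) [255.  51.] [437. 189.] [ 45. 302.] [207. 436.]
(687, -202) [251.  46.] [433. 184.] [ 40. 305.] [201. 439.]
(690, -200) [248.  41.] [429. 178.] [ 34. 308.] [196. 442.]
```

{"method": "jog_arm", "body": {"moves": [{"gripper": 0.75, "travel": [0, 0, 0.035], "rot": [0, 0, 0]}, {"gripper": 0.75, "travel": [0, 0, 0.0375], "rot": [0, 0, 0]}, {"gripper": 0.75, "travel": [0, 0, 0.03], "rot": [0, 0, 0]}, {"gripper": 0.75, "travel": [0.02, 0, 0], "rot": [0, 0, 0]}, {"gripper": 0.75, "travel": [0.035, 0, 0], "rot": [0, 0, 0]}, {"gripper": 0.75, "travel": [0.035, 0, 0], "rot": [0, 0, 0]}, {"gripper": 0.75, "travel": [0.03, 0, 0], "rot": [0, 0, 0]}, {"gripper": 0.75, "travel": [0, 0, 0], "rot": [0, 0, 0]}, {"gripper": 0.75, "travel": [0, 0, 0], "rot": [0, 0, 0]}, {"gripper": 0.75, "travel": [0, 0, 0], "rot": [0, 0, 0]}]}}

```text
clock: 5.92
tool_pos: [685.5, -202.0, 76.9]
tool_rot: [0.706, 0.059, 0.704, -0.06]
wrist_force: [1.0, -0.4, -0.7]
width: 30.7
```

```bash
python3 - <<'E'
from h import *
T=wshot("w6");go([684,-201,57.7])
s=snapshot("side");sc=snapshot("scene")
cv2.imwrite("pics/s6.png",np.hstack([cv2.resize(s[90:200,180:300],(400,367)),cv2.resize(sc[160:270,280:400],(400,367))]))
E
```

```text
pos [ 685.9 -202.1   77.4] travel m [ 0.0197  0.0008 -0.0021]
tool y [ 0.167  0.986 -0.001] tool x [ 0.004 -0.001 -1.   ] w 30.5 F [-0.4 -0.5 -0.3] t 5.9667
```

View pics/s6.png

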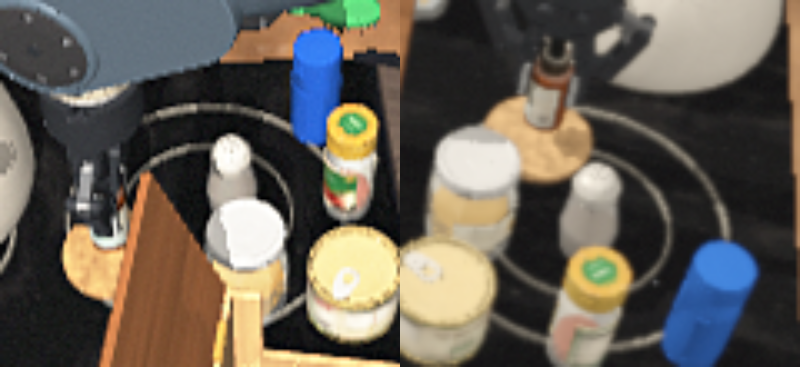

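View pics/w6.png

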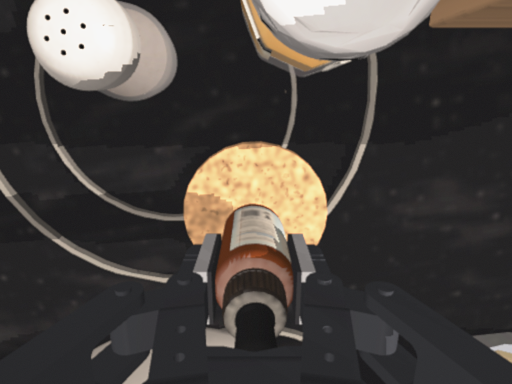

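```bash
python3 - <<'E'
from h import *
T=np.load("pics/w6.npy")
print(onz("wrist",255,142,8,T),onz("wrist",183,205,8,T),onz("wrist",327,210,8,T))
E
```

```text
[ 641.81155152 -194.50855204    8.        ] [ 672.42451958 -244.21473671    8.        ] [ 690.3430996  -157.87559567    8.        ]
```

{"method": "jog_arm", "body": {"moves": [{"gripper": 0.75, "travel": [0.008, 0, 0], "rot": [0, 0, 0]}, {"gripper": 0.75, "travel": [0.006, 0, 0], "rot": [0, 0, 0]}, {"gripper": 0.75, "travel": [0.003, 0, 0], "rot": [0, 0, 0]}, {"gripper": 0.75, "travel": [0.001, 0, 0], "rot": [0, 0, 0]}, {"gripper": 0.75, "travel": [0.001, 0, 0], "rot": [0, 0, 0]}, {"gripper": 0.75, "travel": [0, 0, 0], "rot": [0, 0, 0]}, {"gripper": 0.75, "travel": [0, 0, 0], "rot": [0, 0, 0]}, {"gripper": 0.75, "travel": [0, 0, 0], "rot": [0, 0, 0]}]}}

```text
clock: 6.73
tool_pos: [685.0, -201.7, 57.8]
tool_rot: [0.705, 0.059, 0.704, -0.059]
wrist_force: [-9.3, 2.8, 22.0]
width: 30.8
```

{"method": "jog_arm", "body": {"moves": [{"gripper": 0.75, "travel": [-0.0005, 0, 0], "rot": [0, 0, 0]}, {"gripper": 0.58, "travel": [0, 0, 0], "rot": [0, 0, 0]}, {"gripper": 0.5, "travel": [0, 0, 0], "rot": [0, 0, 0]}, {"gripper": 0.4, "travel": [0, 0, 0], "rot": [0, 0, 0]}, {"gripper": 0.4, "travel": [0, 0, 0], "rot": [0, 0, 0]}, {"gripper": 0.4, "travel": [0, 0, 0], "rot": [0, 0, 0]}, {"gripper": 0.4, "travel": [-0.02, 0, 0], "rot": [0, 0, 0]}, {"gripper": 0.4, "travel": [-0.04, 0, 0], "rot": [0, 0, 0]}, {"gripper": 0.4, "travel": [-0.04, 0, 0], "rot": [0, 0, 0]}, {"gripper": 0.4, "travel": [-0.04, 0, 0], "rot": [0, 0, 0]}, {"gripper": 0.3, "travel": [0, 0, 0], "rot": [0, 0, 0]}, {"gripper": 0.3, "travel": [0, 0, 0], "rot": [0, 0, 0]}]}}

```text
clock: 7.73
tool_pos: [685.6, -202.0, 198.5]
tool_rot: [0.706, 0.059, 0.703, -0.06]
wrist_force: [0.1, -0.8, -1.1]
width: 60.2
```

```bash
python3 - <<'E'
from h import *
T=wshot("w7");go([489,-247,200])
E
```

```text
pos [ 684.7 -201.6  196. ] travel m [-0.0041 -0.0775 -0.1853]
tool y [ 0.167  0.986 -0.   ] tool x [ 0.001 -0.    -1.   ] w 59.6 F [ 0.7  0.4 -0.8] t 7.7833
```

View pics/w7.png

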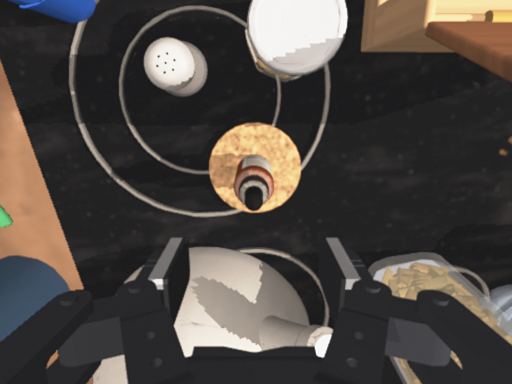

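{"method": "jog_arm", "body": {"moves": [{"gripper": 0.3, "travel": [0, -0.015, -0.036], "rot": [0, 0, 0]}, {"gripper": 0.3, "travel": [0, -0.015, -0.036], "rot": [0, 0, 0]}, {"gripper": 0.3, "travel": [0, -0.015, -0.036], "rot": [0, 0, 0]}, {"gripper": 0.3, "travel": [0, -0.015, -0.036], "rot": [0, 0, 0]}, {"gripper": 0.3, "travel": [0, -0.0175, -0.0365], "rot": [0, 0, 0]}, {"gripper": 0.3, "travel": [0.02, 0, -0.005], "rot": [0, 0, 0]}, {"gripper": 0.3, "travel": [0.02, 0, 0], "rot": [0, 0, 0]}, {"gripper": 0.3, "travel": [0, 0, 0], "rot": [0, 0, 0]}, {"gripper": 0.3, "travel": [0, 0, 0], "rot": [0, 0, 0]}, {"gripper": 0.3, "travel": [0, 0, 0], "rot": [0, 0, 0]}]}}

```text
clock: 8.62
tool_pos: [489.2, -246.9, 155.8]
tool_rot: [0.704, 0.059, 0.705, -0.059]
wrist_force: [0.3, -0.3, 1.2]
width: 59.9
```

```bash
python3 - <<'E'
from h import *
T=wshot("w8");go([488.5,-247,70])
print(wproj(T,[488.5,-247,106]))
E
```

```text
pos [ 489.4 -247.   156.2] travel m [ 0.0862 -0.0001 -0.0009]
tool y [ 0.167  0.986 -0.   ] tool x [ 0. -0. -1.] w 59.6 F [ 0.4  0.4 -0.1] t 8.6667
[254.47020807 225.41123622]
```

View pics/w8.png

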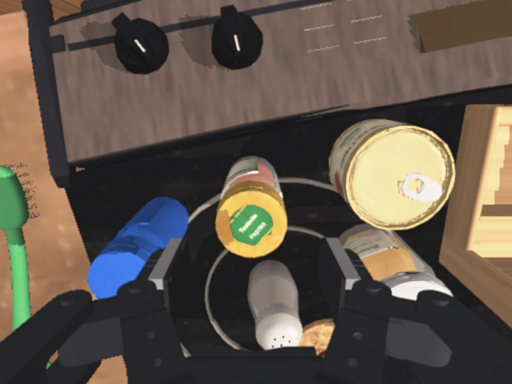

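{"method": "jog_arm", "body": {"moves": [{"gripper": 0.3, "travel": [0.02, -0.0013, -0.003], "rot": [0, 0, 0]}, {"gripper": 0.3, "travel": [0.03, 0, 0], "rot": [0, 0, 0]}, {"gripper": 0.3, "travel": [0.025, 0, 0], "rot": [0, 0, 0]}, {"gripper": 0.3, "travel": [0.011, 0, 0], "rot": [0, 0, 0]}, {"gripper": 0.3, "travel": [0, 0, 0], "rot": [0, 0, 0]}, {"gripper": 0.3, "travel": [0, 0, 0], "rot": [0, 0, 0]}, {"gripper": 0.4, "travel": [0, 0, 0], "rot": [0, 0, 0]}, {"gripper": 0.5, "travel": [0, 0, 0], "rot": [0, 0, 0]}, {"gripper": 0.6, "travel": [0, 0, 0], "rot": [0, 0, 0]}, {"gripper": 0.65, "travel": [0, 0, 0], "rot": [0, 0, 0]}, {"gripper": 0.65, "travel": [0, 0, 0], "rot": [0, 0, 0]}, {"gripper": 0.65, "travel": [0, 0, 0], "rot": [0, 0, 0]}]}}

```text
clock: 9.67
tool_pos: [486.5, -248.3, 71.6]
tool_rot: [0.705, 0.059, 0.704, -0.06]
wrist_force: [-1.8, 1.6, 7.7]
width: 40.0
```

```bash
python3 - <<'E'
from h import *
T=wshot("w9");go([553.5,224,200])
E
```

```text
pos [ 486.5 -248.3   71.6] travel m [-0.1289  0.4767 -0.0127]
tool y [ 0.167  0.986 -0.001] tool x [ 0.002 -0.001 -1.   ] w 39.9 F [-1.2  0.8  7.2] t 9.7167
```

View pics/w9.png

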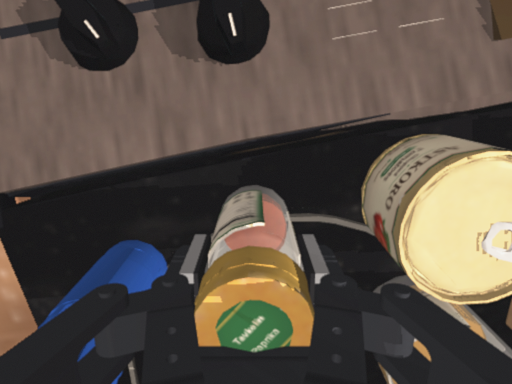

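{"method": "jog_arm", "body": {"moves": [{"gripper": 0.65, "travel": [-0.02, 0, 0], "rot": [0, 0, 0]}, {"gripper": 0.65, "travel": [-0.035, 0, 0], "rot": [0, 0, 0]}, {"gripper": 0.65, "travel": [-0.035, 0, 0], "rot": [0, 0, 0]}, {"gripper": 0.65, "travel": [-0.035, 0, 0], "rot": [0, 0, 0]}, {"gripper": 0.65, "travel": [0, 0.025, 0], "rot": [0, 0, 0]}, {"gripper": 0.65, "travel": [0, 0.037, 0], "rot": [0, 0, 0]}, {"gripper": 0.65, "travel": [0, 0.037, 0], "rot": [0, 0, 0]}, {"gripper": 0.65, "travel": [0, 0.037, 0], "rot": [0, 0, 0]}, {"gripper": 0.65, "travel": [0, 0.037, 0], "rot": [0, 0, 0]}, {"gripper": 0.65, "travel": [0, 0.037, 0], "rot": [0, 0, 0]}, {"gripper": 0.65, "travel": [0, 0.037, 0], "rot": [0, 0, 0]}, {"gripper": 0.65, "travel": [0, 0.037, 0], "rot": [0, 0, 0]}]}}

```text
clock: 10.72
tool_pos: [533.3, 34.1, 195.9]
tool_rot: [0.705, 0.059, 0.704, -0.059]
wrist_force: [0.4, -0.8, -1.0]
width: 39.9
```

{"method": "jog_arm", "body": {"moves": [{"gripper": 0.65, "travel": [0, 0.037, -0.006], "rot": [0, 0, 0]}, {"gripper": 0.65, "travel": [0, 0.037, -0.006], "rot": [0, 0, 0]}, {"gripper": 0.65, "travel": [0, 0.037, 0], "rot": [0, 0, 0]}, {"gripper": 0.65, "travel": [0, 0.037, 0], "rot": [0, 0, 0]}, {"gripper": 0.65, "travel": [0, 0.037, 0], "rot": [0, 0, 0]}, {"gripper": 0.65, "travel": [0, 0.008, 0], "rot": [0, 0, 0]}, {"gripper": 0.65, "travel": [0.03, 0, 0], "rot": [0, 0, 0]}, {"gripper": 0.65, "travel": [0.03, 0, 0], "rot": [0, 0, 0]}, {"gripper": 0.65, "travel": [0, 0, 0], "rot": [0, 0, 0]}, {"gripper": 0.65, "travel": [0, 0, 0], "rot": [0, 0, 0]}, {"gripper": 0.65, "travel": [0, 0, 0], "rot": [0, 0, 0]}, {"gripper": 0.65, "travel": [0, 0, 0], "rot": [0, 0, 0]}]}}

```text
clock: 11.72
tool_pos: [554.7, 224.5, 137.0]
tool_rot: [0.706, 0.06, 0.704, -0.059]
wrist_force: [-0.9, -0.1, -1.3]
width: 39.8
```

```bash
python3 - <<'E'
from h import *
T=wshot("w10");go([553.5,224,78])
E
```

```text
pos [554.5 224.5 136.8] travel m [ 0.0588 -0.0008 -0.0011]
tool y [0.168 0.986 0.001] tool x [ 0.003  0.001 -1.   ] w 39.9 F [-0.1 -0.6 -1.1] t 11.7667
```

View pics/w10.png

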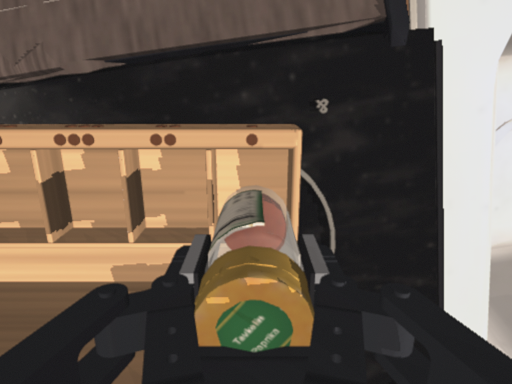

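{"method": "jog_arm", "body": {"moves": [{"gripper": 0.65, "travel": [0.02, -0.0008, -0.001], "rot": [0, 0, 0]}, {"gripper": 0.65, "travel": [0.02, 0, 0], "rot": [0, 0, 0]}, {"gripper": 0.65, "travel": [0.01, 0, 0], "rot": [0, 0, 0]}, {"gripper": 0.65, "travel": [0.006, 0, 0], "rot": [0, 0, 0]}, {"gripper": 0.65, "travel": [0.001, 0, 0], "rot": [0, 0, 0]}, {"gripper": 0.65, "travel": [0, 0, 0], "rot": [0, 0, 0]}, {"gripper": 0.65, "travel": [0, 0, 0], "rot": [0, 0, 0]}, {"gripper": 0.65, "travel": [0, 0, 0], "rot": [0, 0, 0]}]}}

```text
clock: 12.43
tool_pos: [553.0, 224.0, 78.7]
tool_rot: [0.705, 0.06, 0.704, -0.059]
wrist_force: [0.5, 0.7, -0.5]
width: 39.7
```

{"method": "jog_arm", "body": {"moves": [{"gripper": 0.65, "travel": [0.001, 0, 0], "rot": [0, 0, 0]}, {"gripper": 0.65, "travel": [0, 0, 0], "rot": [0, 0, 0]}, {"gripper": 0.65, "travel": [0, 0, 0], "rot": [0, 0, 0]}]}}

```text
clock: 12.68
tool_pos: [552.9, 224.0, 77.6]
tool_rot: [0.705, 0.059, 0.704, -0.059]
wrist_force: [-0.9, -0.2, 6.5]
width: 39.9
```

{"method": "jog_arm", "body": {"moves": [{"gripper": 0.5, "travel": [0, 0, 0], "rot": [0, 0, 0]}, {"gripper": 0.4, "travel": [0, 0, 0], "rot": [0, 0, 0]}, {"gripper": 0.3, "travel": [0, 0, 0], "rot": [0, 0, 0]}, {"gripper": 0.3, "travel": [0, 0, 0], "rot": [0, 0, 0]}, {"gripper": 0.3, "travel": [0, 0, 0], "rot": [0, 0, 0]}, {"gripper": 0.3, "travel": [-0.02, 0, 0], "rot": [0, 0, 0]}, {"gripper": 0.3, "travel": [-0.035, 0, 0], "rot": [0, 0, 0]}, {"gripper": 0.3, "travel": [-0.035, 0, 0], "rot": [0, 0, 0]}, {"gripper": 0.3, "travel": [-0.03, 0, 0], "rot": [0, 0, 0]}, {"gripper": 0.3, "travel": [0, 0, 0], "rot": [0, 0, 0]}, {"gripper": 0.3, "travel": [0, 0, 0], "rot": [0, 0, 0]}, {"gripper": 0.3, "travel": [0, 0, 0], "rot": [0, 0, 0]}]}}

```text
clock: 13.68
tool_pos: [552.1, 223.7, 196.0]
tool_rot: [0.704, 0.059, 0.705, -0.06]
wrist_force: [-0.6, -0.8, -0.4]
width: 59.5
```

```bash
python3 - <<'E'
from h import *
T=wshot("w11");go([582,-241.5,200])
s=snapshot("side");sc=snapshot("scene")
cv2.imwrite("pics/s11.png",np.hstack([cv2.resize(s[90:200,180:300],(400,367)),cv2.resize(sc[160:270,280:400],(400,367))]))
E
```

```text
pos [551.9 223.7 195.4] travel m [-0.0043 -0.4536  0.1075]
tool y [ 0.167  0.986 -0.001] tool x [-0.002 -0.001 -1.   ] w 59.7 F [-0.4  0.2 -0.7] t 13.7333
```

View pics/w11.png

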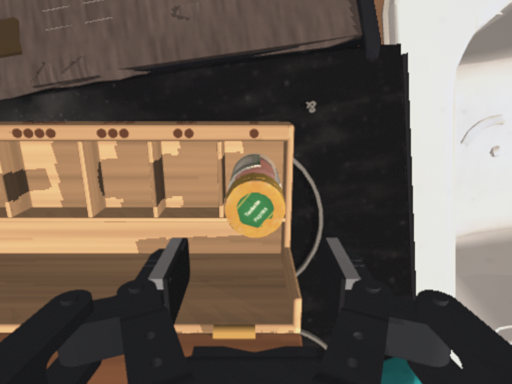

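View pics/s11.png

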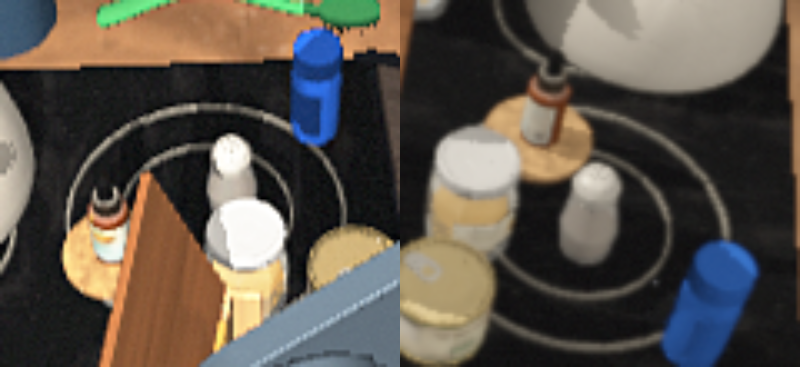

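{"method": "jog_arm", "body": {"moves": [{"gripper": 0.3, "travel": [0, -0.037, 0], "rot": [0, 0, 0]}, {"gripper": 0.3, "travel": [0, -0.038, 0], "rot": [0, 0, 0]}, {"gripper": 0.3, "travel": [0, -0.038, 0], "rot": [0, 0, 0]}, {"gripper": 0.3, "travel": [0, -0.038, 0], "rot": [0, 0, 0]}, {"gripper": 0.3, "travel": [0, -0.038, 0], "rot": [0, 0, 0]}, {"gripper": 0.3, "travel": [0, -0.038, 0], "rot": [0, 0, 0]}, {"gripper": 0.3, "travel": [0, -0.038, 0], "rot": [0, 0, 0]}, {"gripper": 0.3, "travel": [0, -0.038, 0], "rot": [0, 0, 0]}, {"gripper": 0.3, "travel": [0, -0.038, 0], "rot": [0, 0, 0]}, {"gripper": 0.3, "travel": [0, -0.038, 0], "rot": [0, 0, 0]}, {"gripper": 0.3, "travel": [0, -0.038, 0], "rot": [0, 0, 0]}, {"gripper": 0.3, "travel": [0, -0.036, 0], "rot": [0, 0, 0]}]}}

```text
clock: 14.83
tool_pos: [475.8, -224.6, 196.0]
tool_rot: [0.704, 0.06, 0.705, -0.059]
wrist_force: [-0.0, -0.1, -0.4]
width: 59.8
```

{"method": "jog_arm", "body": {"moves": [{"gripper": 0.3, "travel": [0, 0, 0.01], "rot": [0, 0, 0]}, {"gripper": 0.3, "travel": [0, 0, 0.035], "rot": [0, 0, 0]}, {"gripper": 0.3, "travel": [0, 0, 0.03], "rot": [0, 0, 0]}, {"gripper": 0.3, "travel": [0, 0, 0.03], "rot": [0, 0, 0]}, {"gripper": 0.3, "travel": [0, 0, 0], "rot": [5, 0, 0]}, {"gripper": 0.3, "travel": [0, 0, 0], "rot": [5, 0, 0]}, {"gripper": 0.3, "travel": [0, 0, 0], "rot": [5, 0, 0]}, {"gripper": 0.3, "travel": [0, 0, 0], "rot": [5, 0, 0]}, {"gripper": 0.3, "travel": [0.02, 0, 0], "rot": [0, 0, 0]}, {"gripper": 0.3, "travel": [0.02, 0, 0], "rot": [0, 0, 0]}, {"gripper": 0.3, "travel": [0, 0, 0], "rot": [0, 0, 0]}, {"gripper": 0.3, "travel": [0, 0, 0], "rot": [0, 0, 0]}]}}

```text
clock: 15.83
tool_pos: [579.8, -239.8, 155.6]
tool_rot: [0.683, 0.181, 0.685, -0.181]
wrist_force: [-0.5, 0.5, 0.2]
width: 59.7
```

{"method": "jog_arm", "body": {"moves": [{"gripper": 0.3, "travel": [0, 0, 0], "rot": [0, 0, 0]}, {"gripper": 0.3, "travel": [0, 0, 0], "rot": [0, 0, 0]}]}}

```text
clock: 16.0
tool_pos: [580.8, -240.4, 157.8]
tool_rot: [0.684, 0.181, 0.683, -0.181]
wrist_force: [0.1, -0.0, 0.3]
width: 60.2
```

```bash
python3 - <<'E'
from h import *
T=wshot("w12");go([584,-242,50])
for z in (0,66,88):print(wproj(T,[584,-242,z]))
E
```

```text
pos [ 580.7 -240.5  157.9] travel m [0.1079 0.0003 0.0035]
tool y [0.494 0.869 0.   ] tool x [ 0.001 -0.001 -1.   ] w 60.1 F [0.4 1.2 0.5] t 16.05
[254.55130908 181.68208898]
[254.88380659 206.88875075]
[255.0400685  218.73497808]
```

View pics/w12.png

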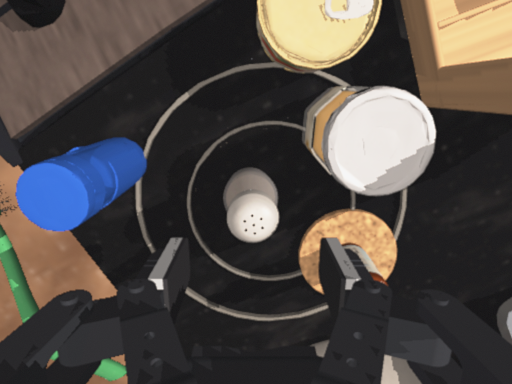

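{"method": "jog_arm", "body": {"moves": [{"gripper": 0.3, "travel": [0.03, 0, 0.003], "rot": [0, 0, 0]}, {"gripper": 0.3, "travel": [0.035, 0, 0], "rot": [0, 0, 0]}, {"gripper": 0.3, "travel": [0.025, 0, 0], "rot": [0, 0, 0]}, {"gripper": 0.3, "travel": [0.016, 0, 0], "rot": [0, 0, 0]}, {"gripper": 0.3, "travel": [0, 0, 0], "rot": [0, 0, 0]}, {"gripper": 0.3, "travel": [0, 0, 0], "rot": [0, 0, 0]}, {"gripper": 0.4, "travel": [0, 0, 0], "rot": [0, 0, 0]}, {"gripper": 0.5, "travel": [0, 0, 0], "rot": [0, 0, 0]}, {"gripper": 0.6, "travel": [0, 0, 0], "rot": [0, 0, 0]}, {"gripper": 0.62, "travel": [0, 0, 0], "rot": [0, 0, 0]}, {"gripper": 0.62, "travel": [0, 0, 0], "rot": [0, 0, 0]}, {"gripper": 0.62, "travel": [0, 0, 0], "rot": [0, 0, 0]}]}}

```text
clock: 17.05
tool_pos: [584.0, -242.2, 53.1]
tool_rot: [0.685, 0.181, 0.682, -0.181]
wrist_force: [-0.9, 1.4, 8.9]
width: 37.7
```

```bash
python3 - <<'E'
from h import *
T=wshot("w13");go([533.5,106,200])
E
```

```text
pos [ 584.  -242.3   53.1] travel m [-0.1475  0.2778 -0.2155]
tool y [0.494 0.869 0.   ] tool x [ 0.003 -0.001 -1.   ] w 37.5 F [-1.   0.6  9.2] t 17.1
```

View pics/w13.png

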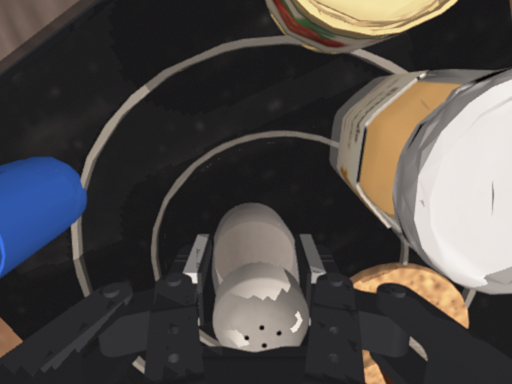

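{"method": "jog_arm", "body": {"moves": [{"gripper": 0.62, "travel": [-0.02, 0, 0], "rot": [0, 0, 0]}, {"gripper": 0.62, "travel": [-0.03, 0, 0], "rot": [0, 0, 0]}, {"gripper": 0.62, "travel": [-0.035, 0, 0], "rot": [0, 0, 0]}, {"gripper": 0.62, "travel": [-0.035, 0, 0], "rot": [0, 0, 0]}, {"gripper": 0.62, "travel": [-0.027, 0, 0], "rot": [0, 0, 0]}, {"gripper": 0.62, "travel": [0, 0, -0.03], "rot": [0, 0, 0]}, {"gripper": 0.62, "travel": [0, 0, -0.037], "rot": [0, 0, 0]}, {"gripper": 0.62, "travel": [0, 0, -0.037], "rot": [0, 0, 0]}, {"gripper": 0.62, "travel": [0, 0.025, -0.026], "rot": [0, 0, 0]}, {"gripper": 0.62, "travel": [0, 0.025, -0.026], "rot": [0, 0, 0]}, {"gripper": 0.62, "travel": [0, 0.025, -0.026], "rot": [0, 0, 0]}, {"gripper": 0.62, "travel": [0, 0.025, -0.0265], "rot": [0, 0, 0]}]}}

```text
clock: 18.1
tool_pos: [450.4, -50.5, 198.8]
tool_rot: [0.684, 0.181, 0.683, -0.181]
wrist_force: [1.4, 1.2, 0.2]
width: 37.7
```

{"method": "jog_arm", "body": {"moves": [{"gripper": 0.62, "travel": [0, 0.034, -0.007], "rot": [0, 0, 0]}, {"gripper": 0.62, "travel": [0, 0.036, 0], "rot": [0, 0, 0]}, {"gripper": 0.62, "travel": [0, 0.036, 0], "rot": [0, 0, 0]}, {"gripper": 0.62, "travel": [0, 0.036, 0], "rot": [0, 0, 0]}, {"gripper": 0.62, "travel": [0, 0.036, 0], "rot": [0, 0, 0]}, {"gripper": 0.62, "travel": [0.03, 0, 0], "rot": [0, 0, 0]}, {"gripper": 0.62, "travel": [0.03, 0, 0], "rot": [0, 0, 0]}, {"gripper": 0.62, "travel": [0.02, 0, 0], "rot": [0, 0, 0]}, {"gripper": 0.62, "travel": [0, 0, 0], "rot": [0, 0, 0]}, {"gripper": 0.62, "travel": [0, 0, 0], "rot": [0, 0, 0]}, {"gripper": 0.62, "travel": [0, 0, 0], "rot": [0, 0, 0]}, {"gripper": 0.62, "travel": [0, 0, 0], "rot": [0, 0, 0]}]}}

```text
clock: 19.1
tool_pos: [534.0, 106.4, 119.7]
tool_rot: [0.685, 0.181, 0.683, -0.18]
wrist_force: [0.9, -0.0, -1.3]
width: 37.3
```

```bash
python3 - <<'E'
from h import *
T=wshot("w14");go([533.5,106,59.1])
E
```

```text
pos [533.8 106.4 119.5] travel m [ 0.0604 -0.0006 -0.0002]
tool y [0.495 0.869 0.002] tool x [ 0.003  0.    -1.   ] w 37.7 F [ 0.4 -0.5 -1.1] t 19.15
```

View pics/w14.png

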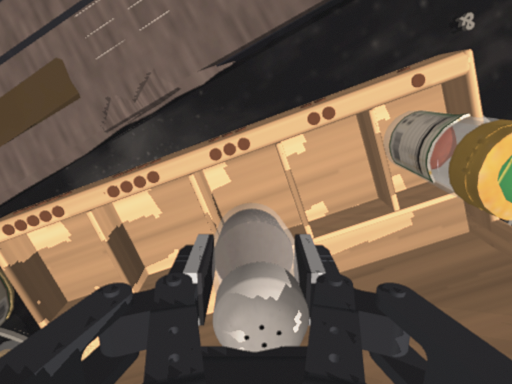

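{"method": "jog_arm", "body": {"moves": [{"gripper": 0.62, "travel": [0.02, -0.0006, 0], "rot": [0, 0, 0]}, {"gripper": 0.62, "travel": [0.02, 0, 0], "rot": [0, 0, 0]}, {"gripper": 0.62, "travel": [0.012, 0, 0], "rot": [0, 0, 0]}, {"gripper": 0.62, "travel": [0.006, 0, 0], "rot": [0, 0, 0]}, {"gripper": 0.62, "travel": [0.001, 0, 0], "rot": [0, 0, 0]}, {"gripper": 0.62, "travel": [0, 0, 0], "rot": [0, 0, 0]}, {"gripper": 0.62, "travel": [0, 0, 0], "rot": [0, 0, 0]}, {"gripper": 0.62, "travel": [0, 0, 0], "rot": [0, 0, 0]}]}}

```text
clock: 19.82
tool_pos: [533.1, 105.9, 59.4]
tool_rot: [0.684, 0.181, 0.683, -0.181]
wrist_force: [0.3, -0.1, -1.2]
width: 37.0
```

{"method": "jog_arm", "body": {"moves": [{"gripper": 0.62, "travel": [0.001, 0, 0], "rot": [0, 0, 0]}, {"gripper": 0.62, "travel": [0, 0, 0], "rot": [0, 0, 0]}, {"gripper": 0.62, "travel": [0, 0, 0], "rot": [0, 0, 0]}]}}

```text
clock: 20.07
tool_pos: [533.2, 105.9, 59.1]
tool_rot: [0.684, 0.181, 0.683, -0.181]
wrist_force: [-4.3, -0.2, 12.4]
width: 37.4
```

Contact with the floor; release and retreat.

{"method": "jog_arm", "body": {"moves": [{"gripper": 0.5, "travel": [0, 0, 0], "rot": [0, 0, 0]}, {"gripper": 0.4, "travel": [0, 0, 0], "rot": [0, 0, 0]}, {"gripper": 0.3, "travel": [0, 0, 0], "rot": [0, 0, 0]}, {"gripper": 0.3, "travel": [0, 0, 0], "rot": [0, 0, 0]}, {"gripper": 0.3, "travel": [0, 0, 0], "rot": [0, 0, 0]}, {"gripper": 0.3, "travel": [-0.02, 0, 0], "rot": [0, 0, 0]}, {"gripper": 0.3, "travel": [-0.035, 0, 0], "rot": [0, 0, 0]}, {"gripper": 0.3, "travel": [-0.035, 0, 0], "rot": [0, 0, 0]}, {"gripper": 0.3, "travel": [-0.035, 0, 0], "rot": [0, 0, 0]}, {"gripper": 0.2, "travel": [0, 0, 0], "rot": [0, 0, 0]}, {"gripper": 0.1, "travel": [0, 0, 0], "rot": [0, 0, 0]}, {"gripper": 0, "travel": [0, 0, 0], "rot": [0, 0, 0]}]}}

```text
clock: 21.07
tool_pos: [532.3, 105.8, 182.2]
tool_rot: [0.683, 0.181, 0.684, -0.181]
wrist_force: [0.7, -0.1, -0.8]
width: 85.0
```

```bash
python3 - <<'E'
from h import *
T=wshot("w15");go([575,-157.5,200])
s=snapshot("side")
cv2.imwrite("pics/s15.png",cv2.resize(s[80:340,180:340],None,fx=2.3,fy=2.3))
E
```

```text
pos [532.1 105.8 181.7] travel m [-0.0184 -0.2077  0.1675]
tool y [ 0.494  0.869 -0.001] tool x [-0.002 -0.    -1.   ] w 85.0 F [-0.1  0.   0. ] t 21.1167
```

View pics/w15.png

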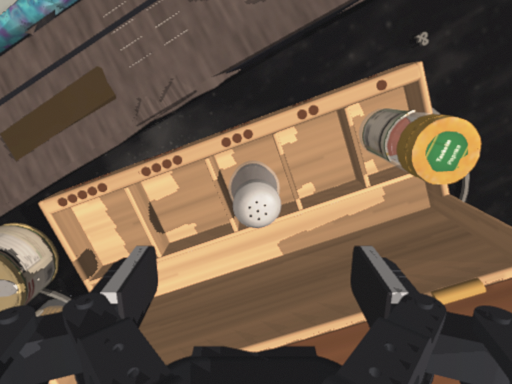

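View pics/s15.png

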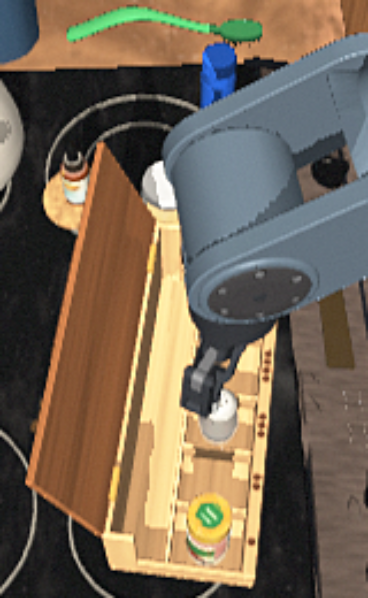

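{"method": "jog_arm", "body": {"moves": [{"gripper": 0.1, "travel": [0, -0.0346, 0], "rot": [0, 0, 0]}, {"gripper": 0.1, "travel": [0, -0.0346, 0], "rot": [0, 0, 0]}, {"gripper": 0.1, "travel": [0, -0.0346, 0], "rot": [0, 0, 0]}, {"gripper": 0.1, "travel": [0, -0.0346, 0], "rot": [0, 0, 0]}, {"gripper": 0.1, "travel": [0, -0.0346, 0], "rot": [0, 0, 0]}, {"gripper": 0.1, "travel": [0, -0.0346, 0], "rot": [0, 0, 0]}, {"gripper": 0.1, "travel": [0, 0, 0.0335], "rot": [0, 0, 0]}, {"gripper": 0.1, "travel": [0, 0, 0.0335], "rot": [0, 0, 0]}, {"gripper": 0.1, "travel": [0, 0, 0.0335], "rot": [0, 0, 0]}, {"gripper": 0.1, "travel": [0, 0, 0.0335], "rot": [0, 0, 0]}, {"gripper": 0.1, "travel": [0, 0, 0.0325], "rot": [0, 0, 0]}, {"gripper": 0.1, "travel": [0, 0, 0], "rot": [0, 0, 0]}]}}

```text
clock: 22.17
tool_pos: [577.9, -159.3, 181.2]
tool_rot: [0.684, 0.181, 0.683, -0.181]
wrist_force: [0.2, -0.1, 0.4]
width: 76.8
```

{"method": "jog_arm", "body": {"moves": [{"gripper": 0.1, "travel": [0.02, 0, 0], "rot": [0, 0, 0]}, {"gripper": 0.1, "travel": [0.01, 0, 0], "rot": [0, 0, 0]}, {"gripper": 0.1, "travel": [0, 0, 0], "rot": [0, 0, 0]}, {"gripper": 0.1, "travel": [0, 0, 0], "rot": [0, 0, 0]}, {"gripper": 0.1, "travel": [0, 0, 0], "rot": [0, 0, 0]}]}}

```text
clock: 22.58
tool_pos: [574.8, -156.8, 153.2]
tool_rot: [0.684, 0.181, 0.684, -0.181]
wrist_force: [-0.1, -0.2, -0.2]
width: 76.8
```

```bash
python3 - <<'E'
from h import *
T=wshot("w16");go([574.5,-157.5,70])
t=np.linspace(0,2*np.pi,60)
a=cv2.imread("pics/w16.png")
e=np.array([wproj(T,[574.5+31.5*np.cos(k),-157.5+31.5*np.sin(k),95]) for k in t]).astype(np.int32)
cv2.polylines(a,[e],True,(0,0,255),1);cv2.imwrite("pics/w16o.png",a)
E
```

```text
pos [ 574.9 -156.8  153.5] travel m [ 0.0835 -0.0008 -0.0001]
tool y [0.494 0.869 0.   ] tool x [ 0.001 -0.    -1.   ] w 76.7 F [ 0.7 -0.1  0.1] t 22.6333
```

View pics/w16o.png

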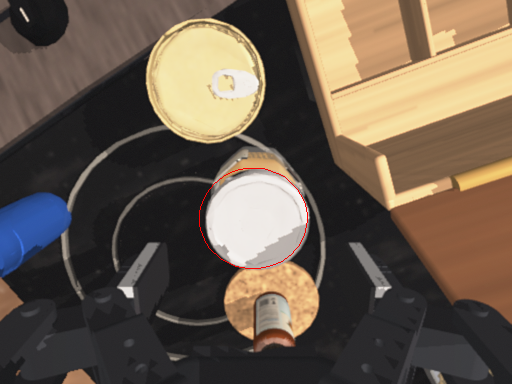

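{"method": "jog_arm", "body": {"moves": [{"gripper": 0.1, "travel": [0.025, 0.001, 0], "rot": [0, 0, 0]}, {"gripper": 0.1, "travel": [0.03, 0, 0], "rot": [0, 0, 0]}, {"gripper": 0.1, "travel": [0.02, 0, 0], "rot": [0, 0, 0]}, {"gripper": 0.1, "travel": [0.008, 0, 0], "rot": [0, 0, 0]}, {"gripper": 0.1, "travel": [0, 0, 0], "rot": [0, 0, 0]}, {"gripper": 0.1, "travel": [0, 0, 0], "rot": [0, 0, 0]}, {"gripper": 0.2, "travel": [0, 0, 0], "rot": [0, 0, 0]}, {"gripper": 0.3, "travel": [0, 0, 0], "rot": [0, 0, 0]}, {"gripper": 0.4, "travel": [0, 0, 0], "rot": [0, 0, 0]}, {"gripper": 0.4, "travel": [0, 0, 0], "rot": [0, 0, 0]}, {"gripper": 0.4, "travel": [0, 0, 0], "rot": [0, 0, 0]}, {"gripper": 0.4, "travel": [0, 0, 0], "rot": [0, 0, 0]}]}}

```text
clock: 23.63
tool_pos: [575.9, -156.2, 70.9]
tool_rot: [0.684, 0.181, 0.683, -0.181]
wrist_force: [-0.5, -1.4, 6.0]
width: 61.6
```

```bash
python3 - <<'E'
from h import *
T=wshot("w17");go([510,-33,200])
E
```

```text
pos [ 575.9 -156.2   70.9] travel m [-0.1293  0.0746 -0.1179]
tool y [0.494 0.869 0.   ] tool x [ 0.002 -0.001 -1.   ] w 61.6 F [-1.1 -2.6  6.8] t 23.6833
```

View pics/w17.png

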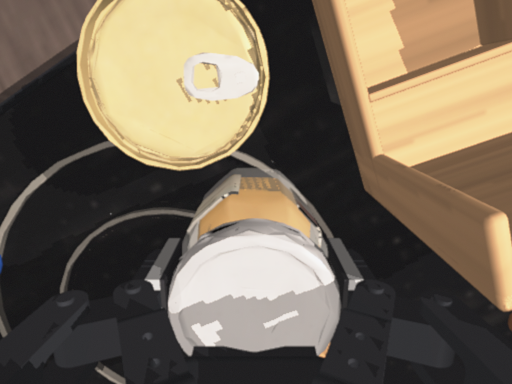

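{"method": "jog_arm", "body": {"moves": [{"gripper": 0.4, "travel": [-0.02, 0, 0], "rot": [0, 0, 0]}, {"gripper": 0.4, "travel": [-0.035, 0, 0], "rot": [0, 0, 0]}, {"gripper": 0.4, "travel": [-0.035, 0, 0], "rot": [0, 0, 0]}, {"gripper": 0.4, "travel": [-0.02, 0, 0], "rot": [0, 0, 0]}, {"gripper": 0.4, "travel": [0, 0, -0.03], "rot": [0, 0, 0]}, {"gripper": 0.4, "travel": [0, 0, -0.03], "rot": [0, 0, 0]}, {"gripper": 0.4, "travel": [0, 0, -0.03], "rot": [0, 0, 0]}, {"gripper": 0.4, "travel": [0, 0.025, -0.028], "rot": [0, 0, 0]}, {"gripper": 0.4, "travel": [0, 0.025, 0], "rot": [0, 0, 0]}, {"gripper": 0.4, "travel": [0, 0.0246, 0], "rot": [0, 0, 0]}, {"gripper": 0.4, "travel": [0, 0, 0], "rot": [0, 0, 0]}, {"gripper": 0.4, "travel": [0, 0, 0], "rot": [0, 0, 0]}]}}

```text
clock: 24.68
tool_pos: [509.6, -31.8, 179.7]
tool_rot: [0.684, 0.18, 0.684, -0.18]
wrist_force: [-0.3, 0.8, -3.3]
width: 61.3
```

{"method": "jog_arm", "body": {"moves": [{"gripper": 0.4, "travel": [0.03, 0, 0], "rot": [0, 0, 0]}, {"gripper": 0.4, "travel": [0.02, 0, 0], "rot": [0, 0, 0]}, {"gripper": 0.4, "travel": [0, 0, 0], "rot": [0, 0, 0]}, {"gripper": 0.4, "travel": [0, 0, 0], "rot": [0, 0, 0]}, {"gripper": 0.4, "travel": [0, 0, 0], "rot": [0, 0, 0]}, {"gripper": 0.4, "travel": [0, 0, 0], "rot": [0, 0, 0]}]}}

```text
clock: 25.18
tool_pos: [510.2, -33.2, 131.1]
tool_rot: [0.684, 0.181, 0.683, -0.181]
wrist_force: [-1.0, 0.6, -3.5]
width: 61.6
```

```bash
python3 - <<'E'
from h import *
T=wshot("w18");go([510,-33,77])
a=cv2.imread("pics/w18.png")
p=[555.3,87.9,-.16833];c,s=np.cos(p[2]),np.sin(p[2])
W=lambda x,y,z:[p[0]+c*x-s*y,p[1]+s*x+c*y,z]
e=np.array([wproj(T,W(x,y,36)) for x,y in [(-59.5,-92),(-59.5,-162),(10.5,-162),(10.5,-92)]]).astype(np.int32)
cv2.polylines(a,[e],True,(0,0,255),1)
s_=snapshot("side");sc=snapshot("scene")
cv2.imwrite("pics/w18o.png",a)
cv2.imwrite("pics/s18.png",np.hstack([cv2.resize(s_[120:240,220:320],(400,480)),cv2.resize(sc[180:270,210:285],(400,480))]))
E
```

```text
pos [510.2 -33.1 131. ] travel m [ 0.054  -0.     -0.0003]
tool y [0.495 0.869 0.001] tool x [ 0.002 -0.    -1.   ] w 61.6 F [ 0.7 -0.8 -2.7] t 25.2333
```

View pics/w18o.png

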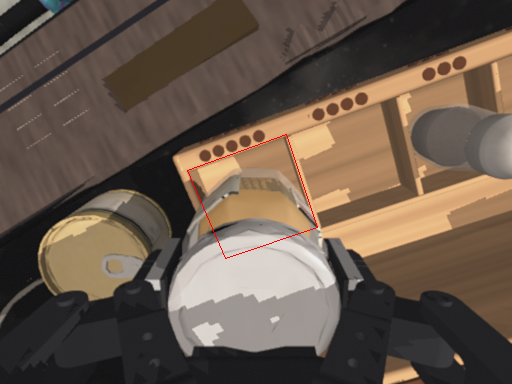

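View pics/s18.png

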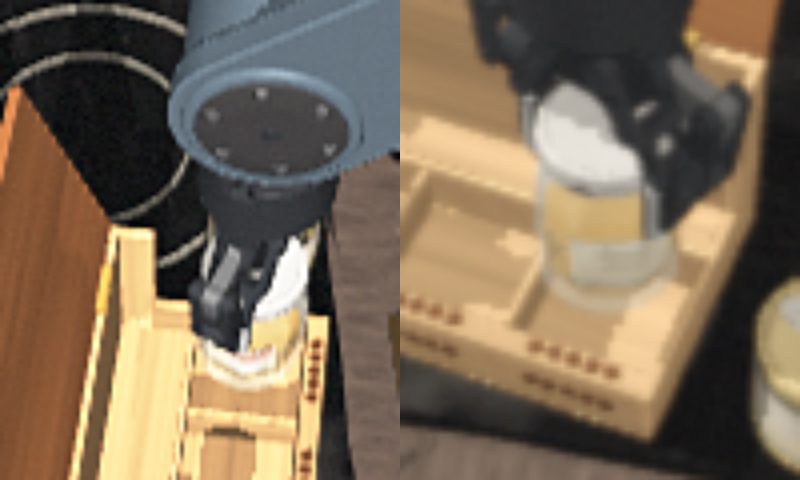

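```bash
python3 - <<'E'
from h import *
T=np.load("pics/w18.npy");a=cv2.imread("pics/w18.png")
p=[555.3,87.9,-.16833];c,s=np.cos(p[2]),np.sin(p[2])
W=lambda x,y,z:[p[0]+c*x-s*y,p[1]+s*x+c*y,z]
e=np.array([wproj(T,W(x,y,36)) for x,y in [(-59.5,-92),(-59.5,-162),(10.5,-162),(10.5,-92)]])
b=np.array([wproj(T,[510.2+31.5*np.cos(k),-33.1+31.5*np.sin(k),60]) for k in np.linspace(0,6.28,80)])
a=cv2.resize(a[110:270,150:350],None,fx=4,fy=4,interpolation=cv2.INTER_CUBIC)
for q,col in ((e,(0,0,255)),(b,(0,255,0))):
    cv2.polylines(a,[((q-[150,110])*4).astype(np.int32)],True,col,1)
cv2.imwrite("pics/w18z.png",a[:600])
E
```

```text
(no output)
```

View pics/w18z.png

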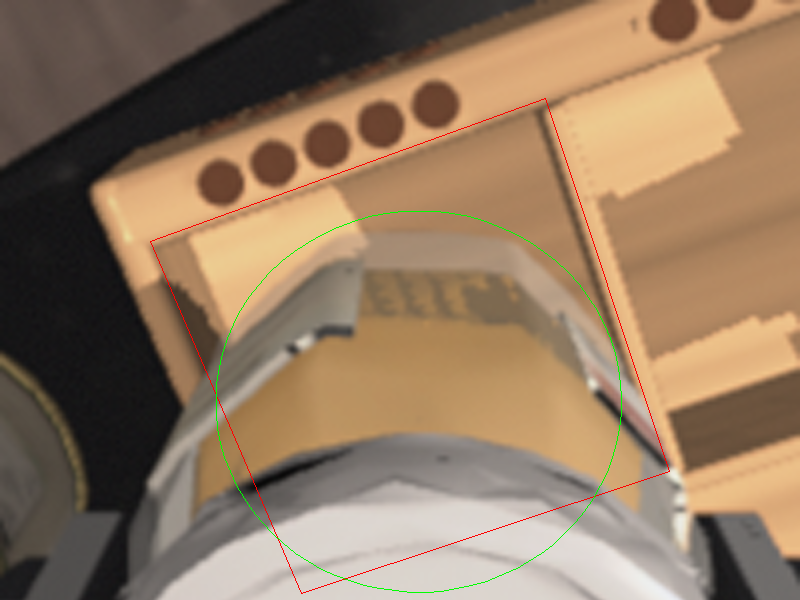

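```bash
python3 - <<'E'
from h import *
T=np.load("pics/w16.npy");a=cv2.imread("pics/w16.png")
b=[np.array([wproj(T,[x+31.5*np.cos(k),y+31.5*np.sin(k),z]) for k in np.linspace(0,6.28,80)]) for x,y,z in [(575.5,-157,0),(575.5,-157,95)]]
T2=np.load("pics/w17.npy");a2=cv2.imread("pics/w17.png")
b2=[np.array([wproj(T2,[x+31.5*np.cos(k),y+31.5*np.sin(k),z]) for k in np.linspace(0,6.28,80)]) for x,y,z in [(575.9,-156.2,0),(575.9,-156.2,95)]]
def z(a,b,o):
    a=cv2.resize(a[o[1]:o[1]+160,o[0]:o[0]+170],None,fx=2.3,fy=2.3,interpolation=cv2.INTER_CUBIC)
    for q in b: cv2.polylines(a,[((q-o)*2.3).astype(np.int32)],True,(0,255,0),1)
    return a
cv2.imwrite("pics/z16.png",np.hstack([z(a,b,(170,120)),z(a2,b2,(170,150))]))
E
```

```text
(no output)
```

View pics/z16.png

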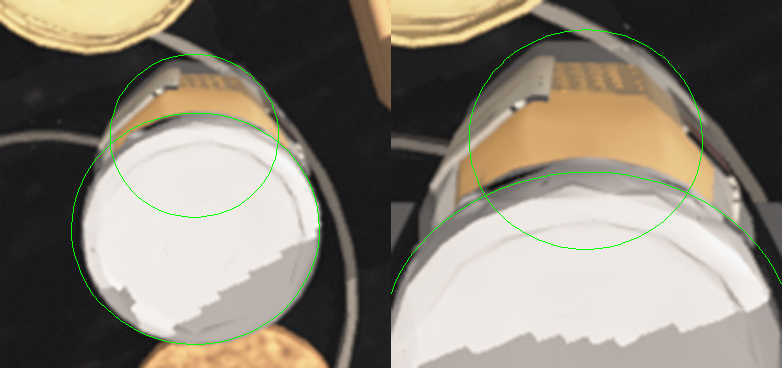

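{"method": "jog_arm", "body": {"moves": [{"gripper": 0.4, "travel": [0.015, 0, -0.0008], "rot": [0, 0, 0]}, {"gripper": 0.4, "travel": [0.01, 0, 0], "rot": [0, 0, 0]}, {"gripper": 0.4, "travel": [0.006, 0, 0], "rot": [0, 0, 0]}, {"gripper": 0.4, "travel": [0, 0, 0], "rot": [0, 0, 0]}, {"gripper": 0.4, "travel": [0, 0, 0], "rot": [0, 0, 0]}]}}

```text
clock: 25.75
tool_pos: [508.9, -32.4, 98.7]
tool_rot: [0.683, 0.181, 0.684, -0.181]
wrist_force: [-0.3, 0.8, -3.3]
width: 61.4
```

{"method": "jog_arm", "body": {"moves": [{"gripper": 0.4, "travel": [0.01, 0, 0], "rot": [0, 0, 0]}, {"gripper": 0.4, "travel": [0.008, 0, 0], "rot": [0, 0, 0]}, {"gripper": 0.4, "travel": [0.002, 0, 0], "rot": [0, 0, 0]}, {"gripper": 0.4, "travel": [0, 0, 0], "rot": [0, 0, 0]}, {"gripper": 0.4, "travel": [0, 0, 0], "rot": [0, 0, 0]}, {"gripper": 0.4, "travel": [0, 0, 0], "rot": [0, 0, 0]}]}}

```text
clock: 26.25
tool_pos: [509.1, -32.5, 79.0]
tool_rot: [0.684, 0.181, 0.683, -0.181]
wrist_force: [0.4, 0.8, -3.5]
width: 61.4
```

{"method": "jog_arm", "body": {"moves": [{"gripper": 0.4, "travel": [0.0015, 0, 0], "rot": [0, 0, 0]}, {"gripper": 0.4, "travel": [0.0005, 0, 0], "rot": [0, 0, 0]}, {"gripper": 0.4, "travel": [0, 0, 0], "rot": [0, 0, 0]}, {"gripper": 0.4, "travel": [0, 0, 0], "rot": [0, 0, 0]}]}}

```text
clock: 26.58
tool_pos: [509.0, -32.4, 76.9]
tool_rot: [0.684, 0.181, 0.684, -0.181]
wrist_force: [0.6, -0.1, -1.5]
width: 61.2
```

{"method": "jog_arm", "body": {"moves": [{"gripper": 0.4, "travel": [0.0005, 0, 0], "rot": [0, 0, 0]}, {"gripper": 0.4, "travel": [0, 0, 0], "rot": [0, 0, 0]}, {"gripper": 0.3, "travel": [0, 0, 0], "rot": [0, 0, 0]}, {"gripper": 0.2, "travel": [0, 0, 0], "rot": [0, 0, 0]}, {"gripper": 0.1, "travel": [0, 0, 0], "rot": [0, 0, 0]}, {"gripper": 0.05, "travel": [0, 0, 0], "rot": [0, 0, 0]}, {"gripper": 0.05, "travel": [0, 0, 0], "rot": [0, 0, 0]}, {"gripper": 0.05, "travel": [-0.02, 0, 0], "rot": [0, 0, 0]}, {"gripper": 0.05, "travel": [-0.035, 0, 0], "rot": [0, 0, 0]}, {"gripper": 0.05, "travel": [-0.035, 0, 0], "rot": [0, 0, 0]}, {"gripper": 0.05, "travel": [-0.035, 0, 0], "rot": [0, 0, 0]}, {"gripper": 0.05, "travel": [0, 0, 0], "rot": [0, 0, 0]}]}}

```text
clock: 27.58
tool_pos: [511.5, -32.8, 207.4]
tool_rot: [0.687, 0.181, 0.68, -0.18]
wrist_force: [0.7, -0.0, 0.8]
width: 81.0
```

{"method": "jog_arm", "body": {"moves": [{"gripper": 0.2, "travel": [-0.03, 0, -0.03], "rot": [0, 0, 0]}, {"gripper": 0.4, "travel": [-0.03, 0, -0.03], "rot": [0, 0, 0]}, {"gripper": 0.6, "travel": [-0.03, 0, -0.03], "rot": [0, 0, 0]}, {"gripper": 0.8, "travel": [-0.03, 0, -0.03], "rot": [0, 0, 0]}, {"gripper": 1, "travel": [-0.03, 0, 0], "rot": [0, 0, 0]}, {"gripper": 1, "travel": [0, 0, 0], "rot": [0, 0, 0]}, {"gripper": 1, "travel": [0, 0, 0], "rot": [0, 0, 0]}, {"gripper": 1, "travel": [0, 0, 0], "rot": [0, 0, 0]}]}}

```text
clock: 28.25
tool_pos: [406.4, 25.7, 348.3]
tool_rot: [0.683, 0.181, 0.684, -0.181]
wrist_force: [0.3, 0.8, -0.3]
width: -0.1
```

```bash
python3 - <<'E'
from h import *
T=wshot("w19");go([690,-180,380])
cv2.imwrite("pics/s19.png",snapshot("side"));cv2.imwrite("pics/sc19.png",snapshot("scene"))
E
```

```text
pos [406.3  25.7 347.9] travel m [-0.0326 -0.0385  0.3482]
tool y [ 0.495  0.869 -0.001] tool x [-0.002  0.    -1.   ] w -0.3 F [0.5 0.5 0.8] t 28.3
```

View pics/w19.png

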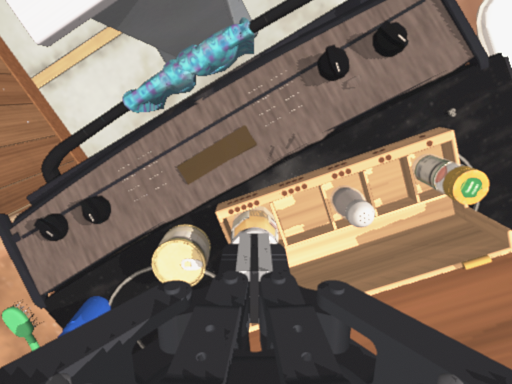

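View pics/s19.png

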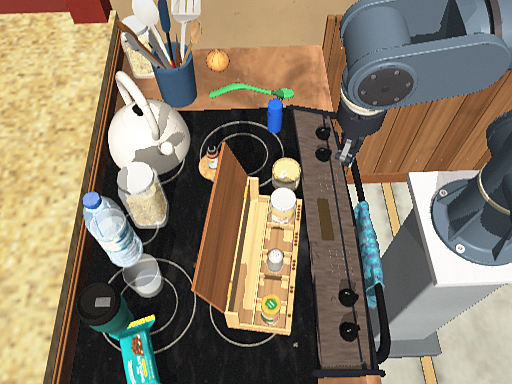

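View pics/sc19.png

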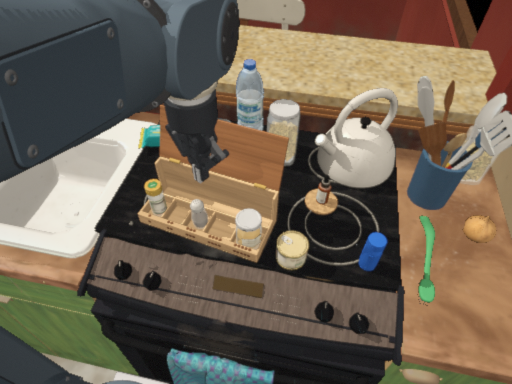

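```bash
python3 - <<'E'
from h import *
p=[555.3,87.9,-.16833];c,s=np.cos(p[2]),np.sin(p[2])
def loc(P):
    d=P[:2]-p[:2];return np.array([c*d[0]+s*d[1],-s*d[0]+c*d[1],P[2]]).round(1)
W=lambda x,y,z:np.array([p[0]+c*x-s*y,p[1]+s*x+c*y,z])
def tri(a,b):
    o1,d1=ray("scene",*a);o2,d2=ray("side",*b)
    A=np.stack([d1,-d2],1);k=np.linalg.lstsq(A,o2-o1,rcond=None)[0]
    P,Q=o1+k[0]*d1,o2+k[1]*d2;return (P+Q)/2,np.linalg.norm(P-Q)
for a,b in [((160.6,105),(192,290)),((288,138.4),(223.5,142))]:
    P,e=tri(a,b);print(P.round(),loc(P),e)
for y in (-100,0,60):print(y,W(150,y,0),W(125,y,0),W(60,y,0))
sc=cv2.imread("pics/sc19.png")
E
```

```text
[701. 233. 247.] [119.6 167.3 246.8] 1.4383941382420504
[644. -97. 246.] [ 118.5 -167.3  246.2] 1.4743231475785374
-100 [686.42627031 -35.8170208    0.        ] [661.77962213 -31.62861611   0.        ] [597.69833688 -20.73876394   0.        ]
0 [703.17988904  62.7695719    0.        ] [678.53324087  66.95797658   0.        ] [614.45195562  77.84782876   0.        ]
60 [713.23206028 121.92152751   0.        ] [688.58541211 126.1099322    0.        ] [624.50412686 136.99978438   0.        ]
```

{"method": "jog_arm", "body": {"moves": [{"gripper": 1, "travel": [0, 0, 0], "rot": [-5, 0, 0]}, {"gripper": 1, "travel": [0, 0, 0], "rot": [-5, 0, 0]}, {"gripper": 1, "travel": [0, 0, 0], "rot": [-5, 0, 0]}, {"gripper": 1, "travel": [0, 0, 0], "rot": [-5, 0, 0]}, {"gripper": 1, "travel": [0, 0.017, 0.03], "rot": [0, 0, 0]}, {"gripper": 1, "travel": [0, 0.017, 0.03], "rot": [0, 0, 0]}, {"gripper": 1, "travel": [0, 0.017, 0.03], "rot": [0, 0, 0]}, {"gripper": 1, "travel": [0, 0.017, 0.03], "rot": [0, 0, 0]}, {"gripper": 1, "travel": [0, 0.018, 0.03], "rot": [0, 0, 0]}, {"gripper": 1, "travel": [0, 0, 0.03], "rot": [0, 0, 0]}, {"gripper": 1, "travel": [0, 0, 0], "rot": [0, 0, 0]}, {"gripper": 1, "travel": [0, 0, 0], "rot": [0, 0, 0]}]}}

```text
clock: 29.4
tool_pos: [598.9, 80.3, 346.9]
tool_rot: [0.703, 0.059, 0.706, -0.06]
wrist_force: [-1.6, 0.6, -0.6]
width: 0.2
```

{"method": "jog_arm", "body": {"moves": [{"gripper": 1, "travel": [0, 0, 0.03], "rot": [0, 0, 0]}, {"gripper": 1, "travel": [0, 0, 0.03], "rot": [0, 0, 0]}, {"gripper": 1, "travel": [0, 0, 0.03], "rot": [0, 0, 0]}, {"gripper": 1, "travel": [0, 0, 0.02], "rot": [0, 0, 0]}, {"gripper": 1, "travel": [0, 0, 0], "rot": [0, 0, 0]}, {"gripper": 1, "travel": [0, 0, 0], "rot": [0, 0, 0]}, {"gripper": 1, "travel": [0, 0, 0], "rot": [0, 0, 0]}]}}

```text
clock: 29.98
tool_pos: [705.8, 62.2, 349.0]
tool_rot: [0.704, 0.059, 0.705, -0.059]
wrist_force: [0.6, 0.6, -0.7]
width: 0.0
```

```bash
python3 - <<'E'
from h import *
T=wshot("w20");go([703,63,250])
cv2.imwrite("pics/s20.png",snapshot("side"));cv2.imwrite("pics/sc20.png",snapshot("scene"))
E
```

```text
pos [705.8  62.3 349.4] travel m [ 0.0994  0.0002 -0.0028]
tool y [0.167 0.986 0.   ] tool x [-0.  0. -1.] w -0.1 F [0.  0.2 0.2] t 30.0333
```

View pics/s20.png

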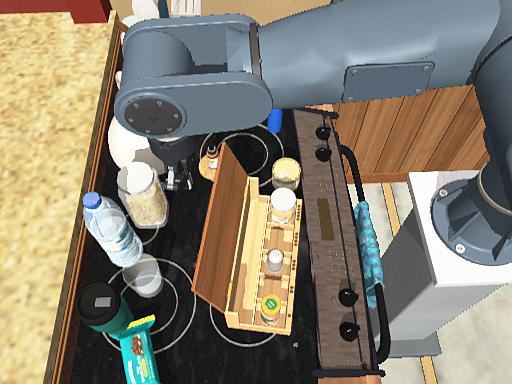

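View pics/sc20.png

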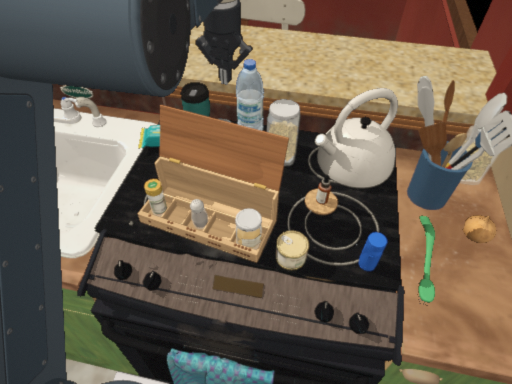

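View pics/w20.png

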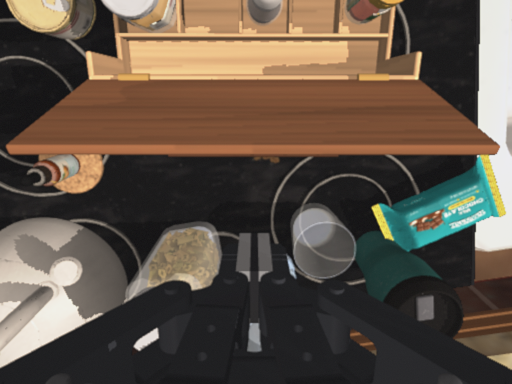

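```bash
python3 - <<'E'
from h import *
T=np.load("pics/w20.npy");p=[555.3,87.9,-.16833];c,s=np.cos(p[2]),np.sin(p[2])
for v in (145,155):
    P=onz("wrist",254,v,251,T);d=P[:2]-p[:2];print(P,c*d[0]+s*d[1],-s*d[0]+c*d[1])
d=np.array([705.8,62.3])-p[:2];print(c*d[0]+s*d[1])
E
```

```text
[667.9398969   68.18434547 251.        ] 114.3509219577627 -0.5657331590333534
[674.59423651  67.06051683 251.        ] 121.09949061291314 -0.55883483878306
152.66174840268798
```

{"method": "jog_arm", "body": {"moves": [{"gripper": 1, "travel": [0.025, 0, 0], "rot": [0, 0, 0]}, {"gripper": 1, "travel": [0.03, 0, 0], "rot": [0, 0, 0]}, {"gripper": 1, "travel": [0.03, 0, 0], "rot": [0, 0, 0]}, {"gripper": 1, "travel": [0.015, 0, 0], "rot": [0, 0, 0]}, {"gripper": 1, "travel": [0, 0, 0], "rot": [0, 0, 0]}, {"gripper": 1, "travel": [0, 0, -0.005], "rot": [0, 0, 0]}, {"gripper": 1, "travel": [0, 0, -0.005], "rot": [0, 0, 0]}, {"gripper": 1, "travel": [0, 0, -0.005], "rot": [0, 0, 0]}, {"gripper": 1, "travel": [0, 0, -0.004], "rot": [0, 0, 0]}, {"gripper": 1, "travel": [0, 0, -0.004], "rot": [0, 0, 0]}, {"gripper": 1, "travel": [0, 0, -0.004], "rot": [0, 0, 0]}, {"gripper": 1, "travel": [0, 0, -0.003], "rot": [0, 0, 0]}]}}

```text
clock: 31.13
tool_pos: [676.8, 67.2, 249.7]
tool_rot: [0.705, 0.059, 0.704, -0.059]
wrist_force: [1.3, 0.5, 0.1]
width: 0.2
```

{"method": "jog_arm", "body": {"moves": [{"gripper": 1, "travel": [0, 0, -0.004], "rot": [0, 0, 0]}, {"gripper": 1, "travel": [0, 0, -0.004], "rot": [0, 0, 0]}, {"gripper": 1, "travel": [0, 0, -0.004], "rot": [0, 0, 0]}, {"gripper": 1, "travel": [0, 0, -0.004], "rot": [0, 0, 0]}, {"gripper": 1, "travel": [0, 0, -0.004], "rot": [0, 0, 0]}]}}

```text
clock: 31.55
tool_pos: [657.0, 70.5, 249.1]
tool_rot: [0.705, 0.059, 0.705, -0.059]
wrist_force: [0.2, -0.5, -0.1]
width: -0.2
```

```bash
python3 - <<'E'
from h import *
T=wshot("w21");go([703,63,250])
cv2.imwrite("pics/s21.png",snapshot("side"))
E
```

```text
pos [656.5  70.7 249.1] travel m [-0.0009  0.0002  0.0471]
tool y [ 0.167  0.986 -0.   ] tool x [-0.001  0.    -1.   ] w -0.1 F [ 1.7 -0.   0.3] t 31.6
```

View pics/w21.png

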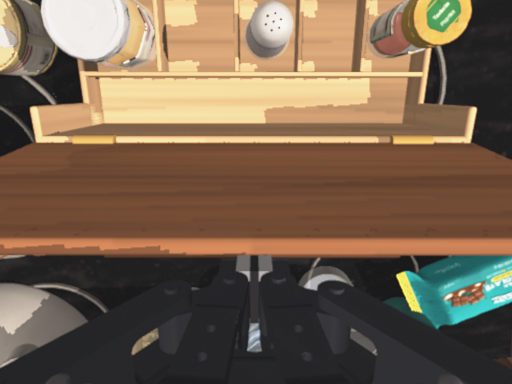

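View pics/s21.png

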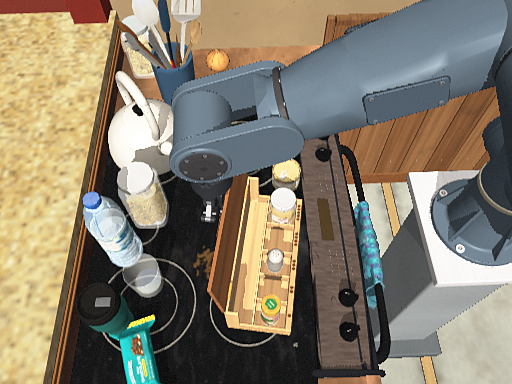

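{"method": "jog_arm", "body": {"moves": [{"gripper": 1, "travel": [0, 0, -0.004], "rot": [0, 0, 0]}, {"gripper": 1, "travel": [0, 0, -0.004], "rot": [0, 0, 0]}, {"gripper": 1, "travel": [0, 0, -0.004], "rot": [0, 0, 0]}, {"gripper": 1, "travel": [0, 0, -0.004], "rot": [0, 0, 0]}, {"gripper": 1, "travel": [0, 0, -0.003], "rot": [0, 0, 0]}, {"gripper": 1, "travel": [0, 0, -0.003], "rot": [0, 0, 0]}]}}

```text
clock: 32.15
tool_pos: [635.4, 74.2, 249.2]
tool_rot: [0.705, 0.059, 0.705, -0.059]
wrist_force: [0.7, 0.2, 0.6]
width: -0.0
```

```bash
python3 - <<'E'
from h import *
T=wshot("w22");go([703,63,250])
cv2.imwrite("pics/s22.png",snapshot("side"))
E
```

```text
pos [635.1  74.3 249.2] travel m [-0.0008  0.0002  0.0689]
tool y [ 0.167  0.986 -0.   ] tool x [-0.  0. -1.] w -0.3 F [-0.2  0.2  0.3] t 32.2
```

View pics/w22.png

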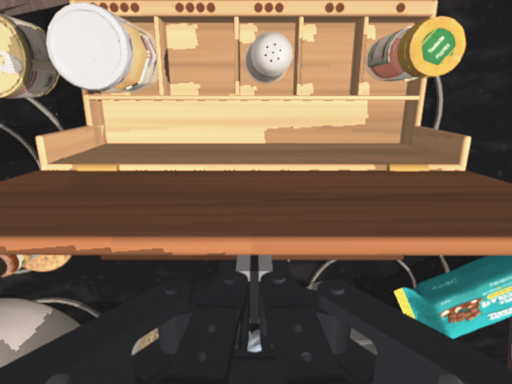

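View pics/s22.png

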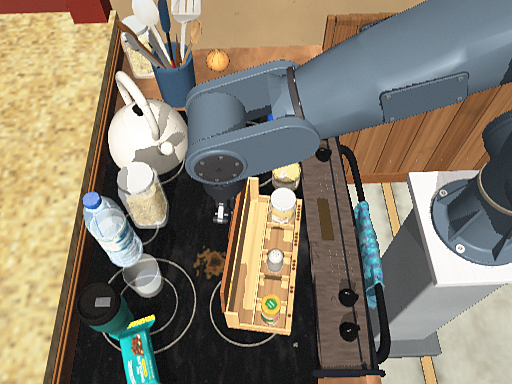

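{"method": "jog_arm", "body": {"moves": [{"gripper": 1, "travel": [0, 0, -0.003], "rot": [0, 0, 0]}, {"gripper": 1, "travel": [0, 0, -0.003], "rot": [0, 0, 0]}, {"gripper": 1, "travel": [0, 0, -0.003], "rot": [0, 0, 0]}, {"gripper": 1, "travel": [0, 0, 0], "rot": [0, 0, 0]}]}}

```text
clock: 32.58
tool_pos: [626.4, 75.8, 249.1]
tool_rot: [0.704, 0.059, 0.705, -0.059]
wrist_force: [-1.1, 1.0, -0.4]
width: 0.3
```

```bash
python3 - <<'E'
from h import *
T=wshot("w23");go([703,63,250])
E
```

```text
pos [626.7  75.7 249.2] travel m [-0.0008  0.0002  0.0774]
tool y [ 0.167  0.986 -0.   ] tool x [-0. -0. -1.] w 0.2 F [-0.1 -0.6  1.2] t 32.6333
```

View pics/w23.png

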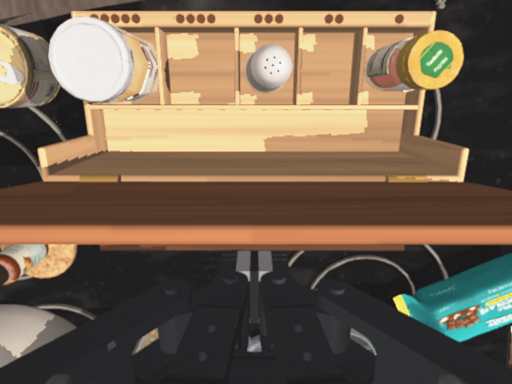

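{"method": "jog_arm", "body": {"moves": [{"gripper": 1, "travel": [0, 0, 0], "rot": [0, 0, 0]}, {"gripper": 1, "travel": [0, 0, 0], "rot": [0, 0, 0]}, {"gripper": 1, "travel": [0, 0, 0], "rot": [0, 0, 0]}, {"gripper": 1, "travel": [0, 0, 0], "rot": [0, 0, 0]}]}}

```text
clock: 32.97
tool_pos: [626.9, 75.6, 249.1]
tool_rot: [0.705, 0.059, 0.705, -0.059]
wrist_force: [-1.1, 0.3, 0.4]
width: -0.2
```

```bash
python3 - <<'E'
from h import *
T=wshot("w24");go([703,63,250])
E
```

```text
pos [626.9  75.6 249.1] travel m [-0.0009  0.0003  0.0771]
tool y [ 0.167  0.986 -0.   ] tool x [-0. -0. -1.] w -0.2 F [ 0.  -0.3 -0.5] t 33.0167
```

View pics/w24.png

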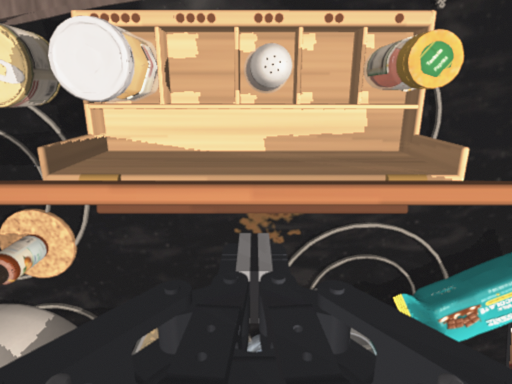

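{"method": "jog_arm", "body": {"moves": [{"gripper": 1, "travel": [0, 0, 0.01], "rot": [0, 0, 0]}, {"gripper": 1, "travel": [0, 0, 0.01], "rot": [0, 0, 0]}, {"gripper": 1, "travel": [-0.03, 0, 0], "rot": [0, 0, 0]}, {"gripper": 1, "travel": [-0.03, 0, 0], "rot": [0, 0, 0]}, {"gripper": 1, "travel": [-0.03, 0, 0], "rot": [0, 0, 0]}, {"gripper": 1, "travel": [-0.03, 0, 0], "rot": [0, 0, 0]}, {"gripper": 1, "travel": [0, 0, 0], "rot": [0, 0, 0]}, {"gripper": 1, "travel": [0, 0, 0], "rot": [0, 0, 0]}, {"gripper": 1, "travel": [0, 0, 0], "rot": [0, 0, 0]}, {"gripper": 1, "travel": [0, 0, 0], "rot": [0, 0, 0]}, {"gripper": 1, "travel": [0, 0, 0], "rot": [0, 0, 0]}, {"gripper": 1, "travel": [0, 0, 0], "rot": [0, 0, 0]}]}}

```text
clock: 34.02
tool_pos: [646.5, 72.3, 368.2]
tool_rot: [0.704, 0.059, 0.705, -0.059]
wrist_force: [-0.2, -0.6, 0.2]
width: 0.2
```

```bash
python3 - <<'E'
from h import *
T=wshot("w25");go([703,63,250])
cv2.imwrite("pics/s25.png",snapshot("side"));cv2.imwrite("pics/sc25.png",snapshot("scene"))
E
```

```text
pos [646.5  72.3 368.4] travel m [0.1184 0.0003 0.0574]
tool y [ 0.167  0.986 -0.   ] tool x [-0.001 -0.    -1.   ] w -0.1 F [0.9 1.1 0.6] t 34.0667
```

View pics/w25.png

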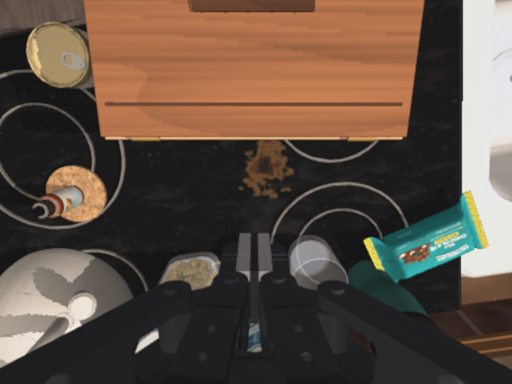

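View pics/s25.png

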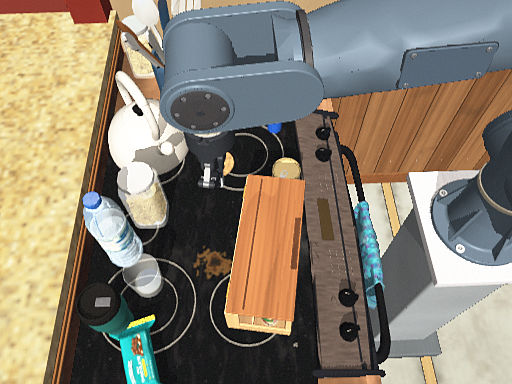

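View pics/sc25.png

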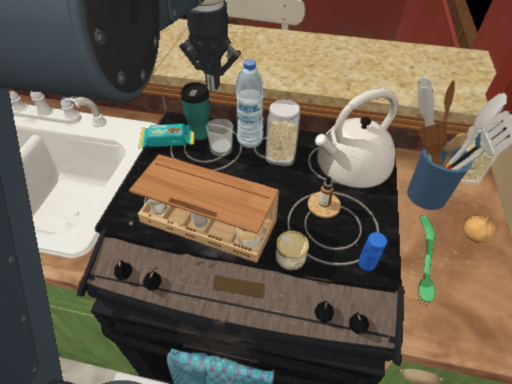

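```bash
python3 - <<'E'
import cv2,numpy as np
a=cv2.imread("pics/sc19.png");b=cv2.imread("pics/sc25.png");w=cv2.imread("pics/w25.png")
f=lambda x:cv2.resize(x,(390,390),interpolation=cv2.INTER_CUBIC)
cv2.imwrite("pics/cmp.png",np.hstack([f(b[170:230,290:350]),f(w[150:230,30:110])]))
cv2.imwrite("pics/cmp2.png",np.hstack([f(a[170:230,290:350]),f(b[150:260,130:290])]))
E
```

```text
(no output)
```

View pics/cmp.png

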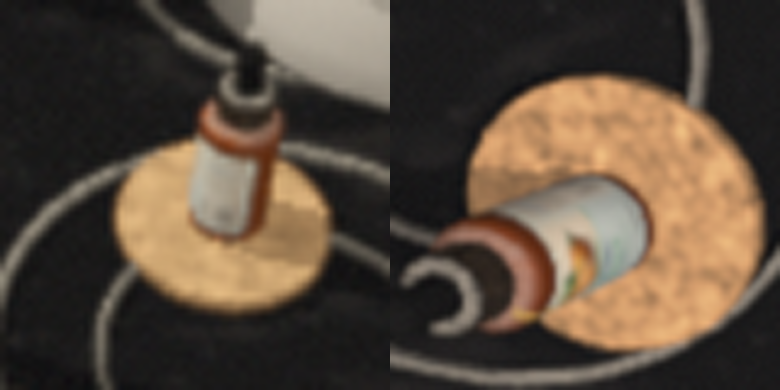

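View pics/cmp2.png

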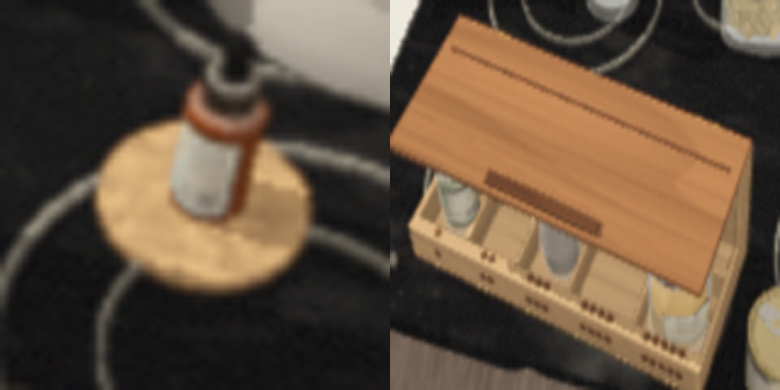

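```bash
python3 -c "
from workcell import robot
print(robot.hand_in())"
```

```text
the job is handed in; nothing more can be done
None
```

The job is done and handed in at about 34 s, well under the 210 s limit. The verdict isn't reported.

- **Dropper bottle:** it stands on the cork coaster. Coaster and bottle shifted a little together late in the run, while the arm was not near them. The last pictures still show the bottle upright on the coaster, near its centre.
- **Pockets:** yellow-capped jar in 1, then salt shaker in 3, then honey jar in 5. The red-capped jar and small tin appeared in no picture, including behind the lid, so pockets 2 and 4 are empty.
- **Lid:** I pushed it slowly from behind until just past upright. It fell shut by itself and lies closed.
- **Left alone:** the robot was not sent to the wide tomato tin or the blue look-alike. I saw no sign that they moved, but I didn't re-measure them at the end.

**Last checks:** everything placed looked upright in its place, and the arm was touching nothing. The largest wrist force I read was about 24 N, when setting the dropper down. The force on each finger couldn't be measured directly. The grip force is fixed by the interface at half the maximum, about 60 N if the 120 N maximum is per finger. That is under the 70 N limit, but above the 20 to 40 N advised.

One reading disagreed: the jaws read about 37 mm on the shaker, which is listed as 44 mm. It held firmly and was set down without trouble.

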